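# Fresh drying cassette and screw lid for the dry-storage canister

### The arm

A 6-joint arm with a two-finger parallel gripper is mounted at the origin on the work surface. World frame = base frame: x ahead of the robot, y to its left, z up, the work surface at z = 0. Lengths are in m, angles in degrees, forces in N, time in s.
With the tool pointing down it reaches from about 0.4 to 0.825 m from the base axis. Payload 7 kg.
Tool frame: the origin (TCP) lies at the very end of the fingers, on their centre line; the grasp point (between the pads) lies 19 mm behind it (grasp_offset is the x of the grasp point in the tool frame, in m); x points along the fingers, y is the direction in which the jaws open and shut, and the axes are right-handed (so a half turn about x gives the same grasp; the last joint's range is limited). The gripper opens to 88 mm and grips with 3 to 60 N. Pads are 19 mm wide; open, the fingers measure 130 mm over their backs; the gripper's body (78 mm by 193 mm) begins 47 mm behind the grasp point.
Start: joints at [84.918, 20.546, 0.682, 0, -70.136, -16.507], TCP at [0.248, 0.628, 0.204] pointing down, gripper open.
Joint ranges: [-176.03, 176.03], [-82.01, 121.73], [-58.28, 71.71], [-173.87, 95.51], [-174.79, -0.11], [-173.66, 173.66]. Speed limits (degrees/s): [136.94, 136.94, 172.46, 180, 180, 180].

### API

Orientations are given as [roll, pitch, yaw] about the fixed x, y, z axes, in that order (R = Rz(yaw) Ry(pitch) Rx(roll)).
In Python, from plant import get_obs, snapshot, close_job, grasp_offset gives the robot as it stands.
- The arm moves only by the tool carry_out, never from a script. Its argument "series" is a list that holds one entry, the list of rows, each a list of 6 numbers: the shift along the tool's x, y, z in mm, then the turn, a rotation vector about the tool's x, y, z in degrees. A call has 1 to 10 rows; each row is the pose to reach, as a shift and turn from the pose commanded when the call began, along the tool's axes at that moment; what a row does not reach only later rows make up. A row lasts 1/8 s, in which the tool goes at most 62.5 mm and 10.7 degrees, less where a joint would pass 70% of its speed; a pose out of reach is approached as far as the arm can. A call with a gripper value outside its range is refused whole. "hand" is the gripper's target within -1 to 1 (shut at 1, half-way at 0, fully open at -1), set as the call begins (left out, the last holds). The fingers move at their own pace and stop on an object; the grip force is fixed at half the most. Time passes only in rows, so rows that repeat a pose let the fingers close. It gives the time, the measured TCP pose, the force and the opening at its end, in the units of the state.
- get_obs(): the state, without advancing time (a new reading comes with each control period).
- snapshot(name): name is "side" or "top" or "wrist"; returns a dict with "color" (480x640x3 uint8, red, green, blue), "fx", "fy", "cx", "cy" (pixels), "dist_coeffs" ([k1, k2, p1, p2, k3] as OpenCV has them; the pictures are not rectified), "eye" and "attitude" of the camera in the world. Camera axes: x right, y down, z forward; pixel columns grow to the right and rows downward; lengths in m; the calibration is good to about 2 mm. A picture is of the moment at which its call begins. There is no depth.
- close_job(): hands the job in, once; it reports no verdict.
The state is a dict: "clock": time; "joint_pos": joint angles; "qvel": joint speeds; "tau": joint torques, N m; "tool_pos": TCP position; "orientation": TCP orientation; "force": force on the tool from outside, world axes, zero at the start; "moment": the same for the moment, N m; "opening": finger opening in m.
Only numpy, scipy, OpenCV 4.12 (cv2) and the standard library are available. Lean on these libraries where they do the work, as an engineer would, in place of code of your own. Each camera call takes 0.05 s, during which the arm holds its last target.

### The job

Slide the bottom orange cassette out of the dispenser so that the two above drop down and stay there, and put it into the open canister, lying flat inside. Then set the black lid on the canister's neck, turn it backward (anticlockwise from above) until it drops into the start of the thread, and turn it forward (clockwise) until it is fully home; let go of it, and leave the board unit, pliers and screwdriver where they are.

Things in the scene. Friction and masses are not known exactly. Their poses are not given: they have to be found in the camera images.
- dispenser: Fixed aluminium magazine, 80 x 35 x 74 mm high; origin on the work surface, front to its -x, z up. Inner floor 24 mm up, ending 39 mm in front of the origin; there two lips (44 to 74 mm up) hold back all but the lowest cassette, which already sticks out about 28 mm with nothing beside or under that part. 45 mm more along -x frees it; the others then drop to the floor.
- cassette_a_mid (a point): Centre of the lowest cassette, an orange plastic bar 70 (x, the way it slides) x 26 (y) x 16 mm (z), 40 to 85 g. Its front end is at -35 mm along its x; pinch the sticking-out part from above across the 26 mm width.
- cassette_b_mid (a point): Centre of the middle cassette, same size, stays in the dispenser.
- cassette_c_mid (a point): Centre of the upper cassette, same size, stays in the dispenser.
- canister: Fixed canister, 128 mm across, flange 156 mm across and 6 mm high, origin under its axis, z up. Its neck carries four white thread ridges 90 degrees apart, 110 mm across, at an angle this pose does not give. Each slopes down clockwise to a stop post; past the post is a 22 mm gap, the next thread start. A lid that stays tilted and will not turn back hangs on a post's edge: turn it forward.
- mouth (a point): Centre of the canister's open mouth, at the top of the grey neck, 93 mm above the work surface; z up. Neck 94 mm across outside, mouth at least 80 mm inside; inner floor 36 mm below the mouth. A cassette let go lying level just above the mouth and centred falls in flat.
- lid_bar (a point): Centre of the lid's white grip bar, 80 (x) x 18 (y) x 32 mm (z); black lid's top face 16 mm below it. Height of this point above mouth: about 36 to 40 mm with the lugs on ridges or posts, 31 mm in the thread start, 26 mm home. The lid sinks by its weight only if the bar can slide between the fingers: turn it with them about 3 mm wider than the bar.
- lid_rim (a point): Centre of the lid's lower rim, 45 mm below the bar's centre. Lid 125 mm across, 0.24 to 0.39 kg; four inner lugs; set it within 3 mm of the neck's axis. Turned anticlockwise, it drops 6 to 9 mm at the start after 0 to 80 degrees, then posts block it (a drop under 4 mm is only off a post: go on). Then 45 to 72 degrees clockwise to home, where posts block it. Clockwise on top of ridges it jams high.
- board_unit: Bystander: open electronics unit with two green boards on a black base, 100 x 150 x 66 mm; leave alone.
- pliers: Bystander: red-handled pliers, about 145 mm long, lying; leave alone.
- screwdriver: Bystander: yellow-handled screwdriver, 170 mm long, lying; leave alone.
There are look-alikes about, which are no part of the job. Leave any brown or red look-alike of the part that bears lid_bar alone.

How it is judged (in metres and radians):
On the way, in this order (a step that is already met when the one before it is completed fails the run):
1. The lowest cassette is out and the two others have dropped onto the dispenser floor (horizontal distance between cassette_a_mid and dispenser above 0.07 m and height (world z) of cassette_b_mid below 0.036 m and height (world z) of cassette_c_mid below 0.053 m), for 0.1 s.
2. The cassette lies in the canister (z of cassette_a_mid in the frame of mouth below -0.022 m and horizontal distance between cassette_a_mid and mouth below 0.02 m), for 0.1 s.
3. The lid has dropped into the thread start (z of lid_bar in the frame of mouth below 0.0325 m and horizontal distance between lid_bar and mouth below 0.006 m and angle between lid_bar's own z axis and vertical below 0.06 rad), for 0.1 s.
At the end, for the whole second after the job is handed in: Lid level and at rest, bar centre under 27.3 mm above the mouth (home is 26), within 6 mm of its axis; cassette a flat in the canister, centre 22 mm or more below the mouth; b and c dropped, within 12 mm of the dispenser's centre; no bystander moved over 25 mm (all of step 2 and z of lid_bar in the frame of mouth below 0.0273 m and horizontal distance between lid_bar and mouth below 0.006 m and angle between lid_bar's own z axis and vertical below 0.05 rad and linear speed of lid below 0.02 m/s and angle between cassette_a_mid's own z axis and vertical below 0.2 rad and horizontal distance between each of cassette_b_mid, cassette_c_mid and dispenser below 0.012 m and height (world z) of cassette_b_mid below 0.036 m and height (world z) of cassette_c_mid below 0.053 m); the robot touches nothing.
It fails at once if a bystander is moved by more than 25 mm (distance of any of board_unit, pliers, screwdriver from where it was at the start of the episode above 0.025 m).
It also fails if it takes over 72 s, if anything falls off the work surface, if the arm or the gripper's body presses on something with over 40 N, if the wrist force passes 120 N, or if a joint passes its speed limit or range.

## Working session

There is one attempt and no reset: what is moved stays moved. The work goes in short steps, Python scripts to look and compute and a tool call to move; the robot and the scene stay as the last step left them, time stands still between calls to the robot, and variables do not carry over. Pictures are saved under pics/ and viewed, and the job is handed in when it is done.

Besides the shell and the picture viewer there is one more tool, called after "Request:" by a JSON object that holds its "api" and its "payload". carry_out: Moves the arm, as the interface text tells. Its arguments: {"type":"object","properties":{"series":{"type":"array","items":{"type":"array","items":{"type":"array","items":{"type":"number"}}}},"hand":{"type":"number"}},"required":["series"]}

```bash
ls; mkdir -p pics
python3 - <<'E'
from plant import *
import cv2
print(get_obs(),grasp_offset)
for n in ["side","top","wrist"]:
    s=snapshot(n); cv2.imwrite(f"pics/{n}0.png",s["color"][:,:,::-1]); print(n,{k:v for k,v in s.items() if k!="color"})
E
```

```text
pics
{'clock': 0.0, 'joint_pos': array([ 8.49182412e+01,  2.05913545e+01,  6.33028911e-01, -2.26141272e-02,
       -7.01360745e+01, -1.65061714e+01]), 'qvel': array([ 0.12481432,  0.12860163,  0.04369189, -0.02046891,  0.0128084 ,
       -0.00418881]), 'tau': array([-2.39096429e-03, -5.82713592e+01,  2.93059856e+01,  6.99760705e+00,
        6.95106952e-03, -1.64217281e-04]), 'tool_pos': array([0.24817656, 0.62713555, 0.20271014]), 'orientation': array([  93.81676093,   89.90323506, -107.77887081]), 'force': array([-0.37985166, -0.53750216, -0.60610007]), 'moment': array([-0.02217856,  0.02241116, -0.00483058]), 'opening': 0.08733662849081791} -0.0188
side {'fx': 523.9588620779563, 'fy': 523.9588620779563, 'cx': 332.34504127485815, 'cy': 254.5518428758921, 'dist_coeffs': array([0.03417995, 0.        , 0.        , 0.        , 0.        ]), 'eye': array([0.41511041, 0.8952451 , 0.67010445]), 'attitude': array([-120.37545464,   -1.38595672, -172.21301587])}
top {'fx': 504.6601740402782, 'fy': 504.6601740402782, 'cx': 309.35697169142395, 'cy': 238.53896842015604, 'dist_coeffs': array([-0.12716665,  0.        ,  0.        ,  0.        ,  0.        ]), 'eye': array([ 0.48445321, -0.12025655,  1.1877022 ]), 'attitude': array([-176.36555946,    1.10859908,  -90.38884479])}
wrist {'fx': 342.8045218377813, 'fy': 342.8045218377813, 'cx': 324.36634737142924, 'cy': 249.38694815061504, 'dist_coeffs': array([-0.06667328,  0.        ,  0.        ,  0.        ,  0.        ]), 'eye': array([0.32513596, 0.59777681, 0.38324204]), 'attitude': array([ 1.62486883e+02, -1.18475403e-01, -1.11616758e+02])}
```

View pics/side0.png

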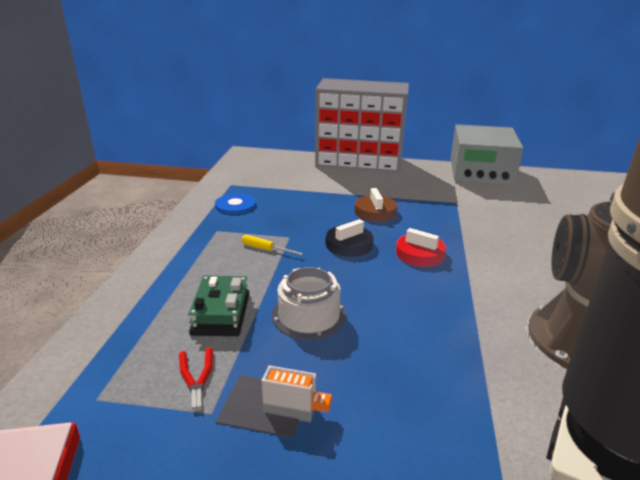

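View pics/top0.png

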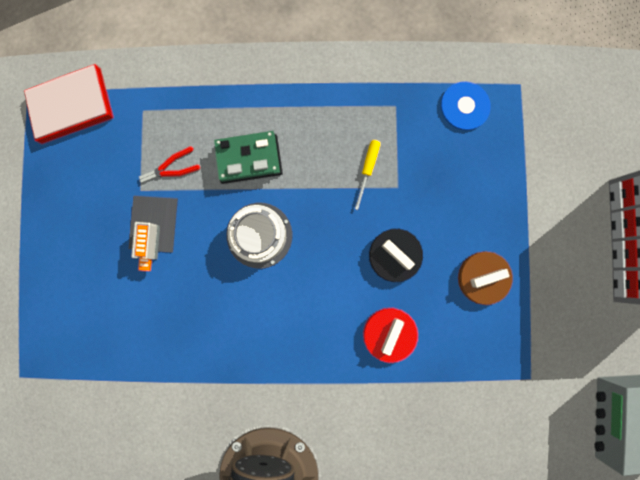

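View pics/wrist0.png

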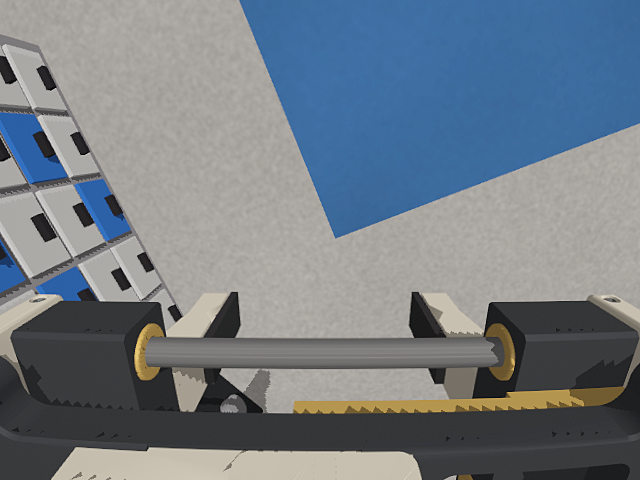

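```bash
cat > h.py <<'E'
import numpy as np, cv2
from scipy.spatial.transform import Rotation as R
def cam(s):
    K=np.array([[s["fx"],0,s["cx"]],[0,s["fy"],s["cy"]],[0,0,1]]); 
    return K,np.array(s["dist_coeffs"]),R.from_euler('xyz',s["attitude"],degrees=True).as_matrix(),np.array(s["eye"])
def ray(s,px):
    K,d,Rm,e=cam(s); u=cv2.undistortPoints(np.array(px,float).reshape(-1,1,2),K,d).reshape(-1,2)
    v=np.c_[u,np.ones(len(u))]@Rm.T; return e,v
def onplane(s,px,z):
    e,v=ray(s,px); return e+v*((z-e[2])/v[:,2:3])
def proj(s,P):
    K,d,Rm,e=cam(s); P=np.array(P,float).reshape(-1,3); c=(P-e)@Rm
    return cv2.projectPoints(c,np.zeros(3),np.zeros(3),K,d)[0].reshape(-1,2)
def tri(s1,p1,s2,p2):
    e1,v1=ray(s1,p1);e2,v2=ray(s2,p2);v1=v1[0];v2=v2[0]
    t=np.linalg.lstsq(np.c_[v1,-v2],e2-e1,rcond=None)[0]
    a=e1+v1*t[0];b=e2+v2*t[1]; return (a+b)/2,np.linalg.norm(a-b)
E
python3 - <<'E'
from plant import *
import cv2,pickle
from h import *
t=snapshot("top"); s=snapshot("side"); pickle.dump((t,s),open("s0.pkl","wb"))
a=t["color"][180:300,110:330]; b=t["color"][215:300,350:450]
cv2.imwrite("pics/t1.png",cv2.resize(a[:,:110],None,fx=5,fy=5,interpolation=cv2.INTER_CUBIC)[:,:,::-1])
cv2.imwrite("pics/t2.png",cv2.resize(a[:,100:200],None,fx=5,fy=5,interpolation=cv2.INTER_CUBIC)[:,:,::-1])
cv2.imwrite("pics/t3.png",cv2.resize(b,None,fx=6,fy=6,interpolation=cv2.INTER_CUBIC)[:,:,::-1])
c=s["color"][360:430,250:350];cv2.imwrite("pics/s1.png",cv2.resize(c,None,fx=7,fy=7,interpolation=cv2.INTER_CUBIC)[:,:,::-1])
c=s["color"][255:345,260:360];cv2.imwrite("pics/s2.png",cv2.resize(c,None,fx=6,fy=6,interpolation=cv2.INTER_CUBIC)[:,:,::-1])
E
```

```text
(no output)
```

View pics/t1.png

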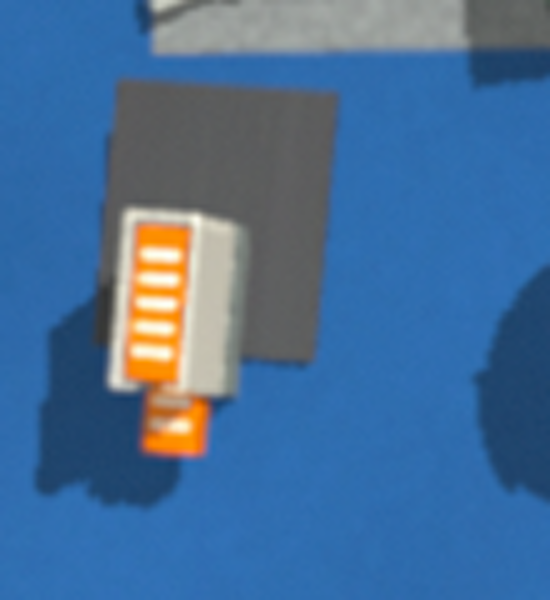

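View pics/t2.png

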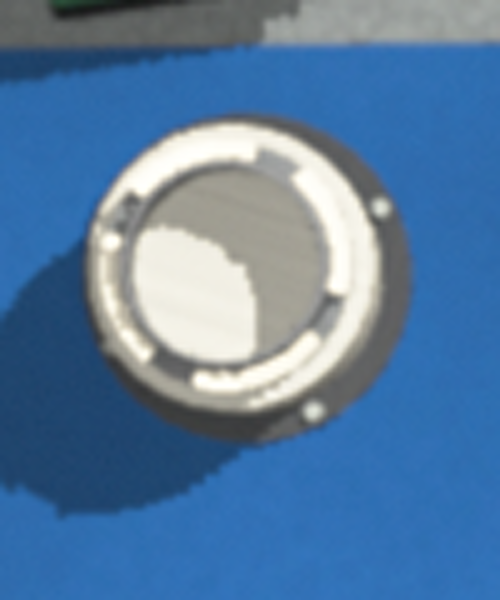

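View pics/t3.png

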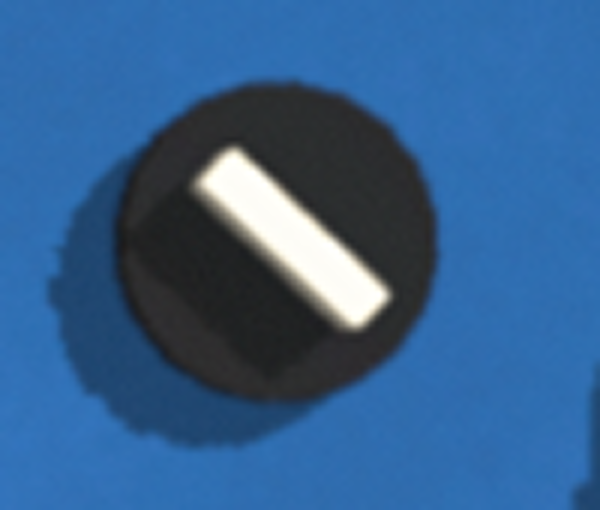

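View pics/s1.png

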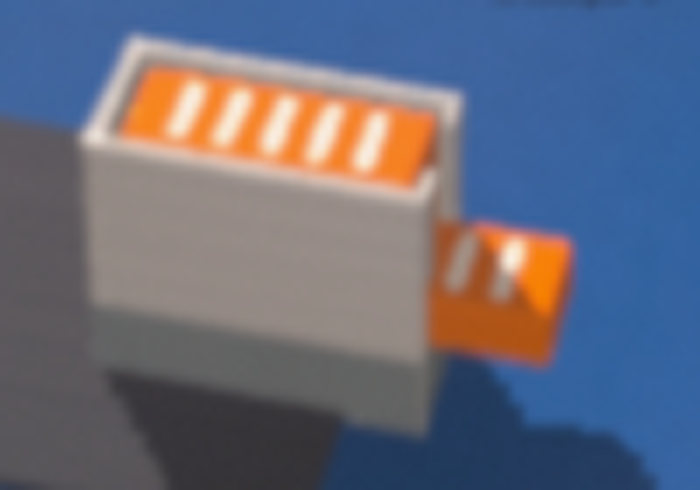

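View pics/s2.png

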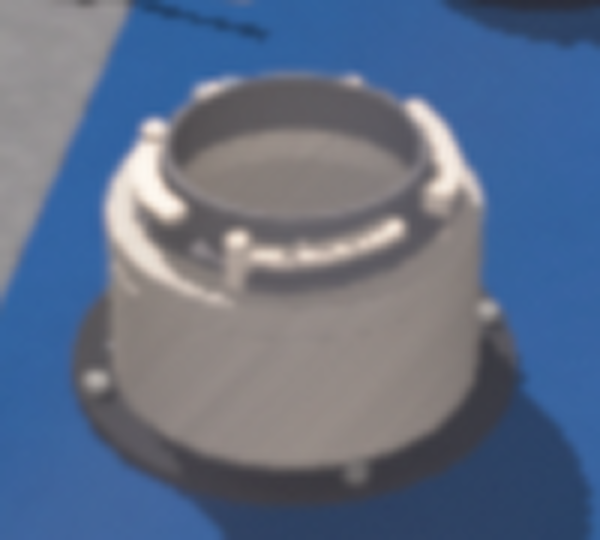

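```bash
cat > m0.py <<'E'
import pickle
from h import *
t,s=pickle.load(open("s0.pkl","rb"))
np.set_printoptions(precision=4,suppress=True)
def crop(o,k,p): p=np.array(p,float); return (p+0.5)/k-0.5+np.array(o)
# dispenser
q=onplane(t,crop((110,180),5,[(125,208),(200,212),(107,388),(183,390)]),.074); print("disp top corners\n",q,q.mean(0))
q=onplane(s,crop((250,360),7,[(135,36),(463,92),(85,138),(432,203)]),.074); print("disp side corners\n",q,q.mean(0))
q=onplane(t,crop((110,180),5,[(142,455),(207,458)]),.040); print("cass front top",q,q.mean(0))
q=onplane(s,crop((250,360),7,[(572,238),(552,292)]),.040); print("cass front side",q,q.mean(0))
# mouth
q=onplane(t,crop((210,180),5,[(133,265),(328,265),(230,168),(230,362)]),.093); print("mouth top",q,q.mean(0))
q=onplane(s,crop((260,255),6,[(165,155),(432,150),(298,73),(298,222)]),.093); print("mouth side",q,q.mean(0))
# white bar
for n,im,roi in (("top",t,(360,230,430,285)),("side",s,(325,215,375,250))):
    x0,y0,x1,y1=roi; c=im["color"][y0:y1,x0:x1].astype(int); m=(c.min(2)>170).astype(np.uint8)
    cs=cv2.findContours(m,0,2)[0]; k=max(cs,key=cv2.contourArea); r=cv2.minAreaRect(k); b=cv2.boxPoints(r)+[x0,y0]
    print(n,r,cv2.contourArea(k)); q=onplane(im,b,.061); print(q,q.mean(0))
# lid circle
c=t["color"][215:300,350:450]; hsv=cv2.cvtColor(c,cv2.COLOR_RGB2HSV); m=((c.max(2)<75)).astype(np.uint8)
k=max(cv2.findContours(m,0,2)[0],key=cv2.contourArea);k=cv2.convexHull(k);e=cv2.fitEllipse(k);print(e)
ctr=np.array(e[0])+[350,215]; print(onplane(t,[ctr],.029));
E
python3 m0.py
```

```text
disp top corners
 [[0.5979 0.2969 0.074 ]
 [0.5957 0.2617 0.074 ]
 [0.5163 0.3041 0.074 ]
 [0.5153 0.2685 0.074 ]] [0.5563 0.2828 0.074 ]
disp side corners
 [[0.5931 0.2593 0.074 ]
 [0.5139 0.2655 0.074 ]
 [0.5962 0.2938 0.074 ]
 [0.515  0.3014 0.074 ]] [0.5545 0.28   0.074 ]
cass front top [[0.4861 0.2998 0.04  ]
 [0.4847 0.2686 0.04  ]] [0.4854 0.2842 0.04  ]
cass front side [[0.4865 0.2733 0.04  ]
 [0.4887 0.2907 0.04  ]] [0.4876 0.282  0.04  ]
mouth top [[ 0.5684  0.0604  0.093 ]
 [ 0.5677 -0.0252  0.093 ]
 [ 0.6107  0.0178  0.093 ]
 [ 0.5257  0.0178  0.093 ]] [0.5681 0.0177 0.093 ]
mouth side [[ 0.6101  0.0349  0.093 ]
 [ 0.5227  0.0166  0.093 ]
 [ 0.5755 -0.024   0.093 ]
 [ 0.5596  0.0662  0.093 ]] [0.567  0.0234 0.093 ]
top ((38.66627502441406, 24.321853637695312), (35.52928924560547, 8.139081954956055), 43.02506637573242) 259.0
[[ 0.54   -0.2633  0.061 ]
 [ 0.5532 -0.2759  0.061 ]
 [ 0.4985 -0.3334  0.061 ]
 [ 0.4853 -0.3207  0.061 ]] [ 0.5193 -0.2983  0.061 ]
side ((24.500003814697266, 9.499998092651367), (4.427187919616699, 25.930675506591797), 71.56504821777344) 87.0
[[ 0.55   -0.2777  0.061 ]
 [ 0.4927 -0.3357  0.061 ]
 [ 0.487  -0.3121  0.061 ]
 [ 0.5436 -0.2557  0.061 ]] [ 0.5183 -0.2953  0.061 ]
((45.1495246887207, 40.09623718261719), (52.320335388183594, 53.29153823852539), 76.59349822998047)
[[ 0.5185 -0.2952  0.029 ]]
```

```bash
cat >> h.py <<'E'
def st():
    from plant import get_obs
    o=get_obs(); Rm=R.from_euler('xyz',o["orientation"],degrees=True).as_matrix(); return o,Rm,np.array(o["tool_pos"])
def yawy(Rm): return np.degrees(np.arctan2(Rm[1,1],Rm[0,1]))
def plan(p,yaw):
    """target TCP, tool down, tool-y heading yaw (deg, mod 180) -> shift in tool axes mm, rotvec deg"""
    o,Rm,p0=st(); best=None
    for yy in (yaw,yaw+180):
        a=np.radians(yy); y=np.array([np.cos(a),np.sin(a),0]); x=np.array([0,0,-1.]); T=np.c_[x,y,np.cross(x,y)]
        rv=np.degrees(R.from_matrix(Rm.T@T).as_rotvec())
        print("  j1..6",np.round(o["joint_pos"],1),"yawy now",round(yawy(Rm),1),"->",yy,"shift",np.round(Rm.T@(np.array(p)-p0)*1000,1),"rotvec",np.round(rv,1))
    print("  t",round(o["clock"],2),"tcp",np.round(p0,4),"F",np.round(o["force"],1),"open",round(o["opening"],4))
E
python3 -c "
from h import *
plan([.498,.285,.13],85)"
```

```text
j1..6 [ 84.9  20.6   0.7  -0.  -70.1 -16.5] yawy now -111.6 -> 85 shift [  73.4  226.5 -358.2] rotvec [ 1.634e+02 -1.000e-01 -0.000e+00]
  j1..6 [ 84.9  20.6   0.7  -0.  -70.1 -16.5] yawy now -111.6 -> 265 shift [  73.4  226.5 -358.2] rotvec [-16.6   0.   -0. ]
  t 0.25 tcp [0.2483 0.6274 0.2032] F [-0.4 -0.9 -0.3] open 0.088
```

Request:
{"api": "carry_out", "payload": {"series": [[[10, 25, -40, -2, 0, 0], [25, 70, -110, -6, 0, 0], [40, 115, -180, -10, 0, 0], [55, 160, -255, -14, 0, 0], [65, 200, -315, -16.6, 0, 0], [73.4, 222, -350, -16.6, 0, 0], [73.4, 226.5, -358, -16.6, 0, 0], [73.4, 226.5, -358, -16.6, 0, 0], [73.4, 226.5, -358, -16.6, 0, 0]]], "hand": -1}}

```text
clock: 1.38
tool_pos: [0.4982, 0.2848, 0.1302]
orientation: [40.2, 90.0, -144.9]
force: [-0.2, -0.0, 0.7]
opening: 0.0876
```

```bash
cat > w.py <<'E'
import sys,cv2,pickle
from plant import *
from h import *
n=sys.argv[1]
s=snapshot("wrist"); cv2.imwrite(f"pics/{n}.png",s["color"][:,:,::-1]); pickle.dump(s,open(n+".pkl","wb")); print(s["eye"],s["attitude"])
E
python3 w.py w1; python3 -c "
from h import *
plan([.498,.285,.13],85)"
```

```text
[0.58050799 0.27800145 0.3106102 ] [ 1.62465808e+02 -3.13168054e-02 -9.51029456e+01]
  j1..6 [ 49.4  14.5 -18.1  -0.  -57.4  35.6] yawy now -95.0 -> 85 shift [ 0.4  0.6 -0.1] rotvec [180.   0.   0.]
  j1..6 [ 49.4  14.5 -18.1  -0.  -57.4  35.6] yawy now -95.0 -> 265 shift [ 0.4  0.6 -0.1] rotvec [-0. -0.  0.]
  t 1.43 tcp [0.4979 0.2856 0.1304] F [-0.7 -0.4 -0.1] open 0.0876
```

View pics/w1.png

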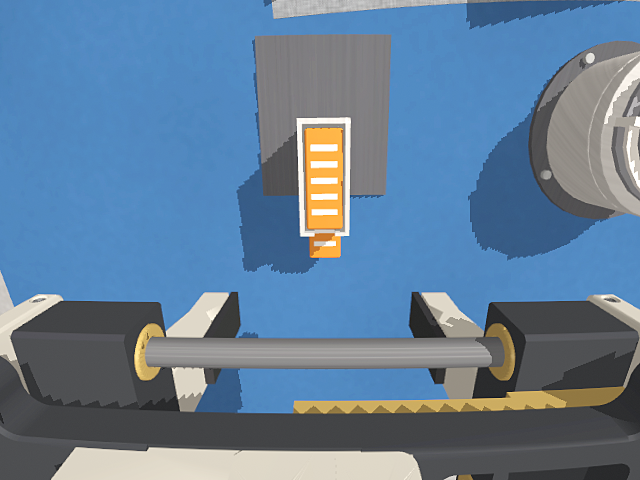

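Run:
```python
import pickle
from h import *
s=pickle.load(open("w1.pkl","rb"));np.set_printoptions(precision=4,suppress=True)
q=onplane(s,[(297,119),(350,117.5),(300,236),(351,235)],.074);print(q,q.mean(0))
q=onplane(s,[(310,258),(341,257)],.040);print(q,q.mean(0))
q=onplane(s,[(310,240),(340,239)],.040);print(q,q.mean(0))
p=onplane(s,[(310,236),(310,258)],.04);print(p)
```

```text
[[0.5964 0.2944 0.074 ]
 [0.5943 0.2599 0.074 ]
 [0.5176 0.301  0.074 ]
 [0.5151 0.2646 0.074 ]] [0.5559 0.28   0.074 ]
[[0.4889 0.2981 0.04  ]
 [0.4875 0.2722 0.04  ]] [0.4882 0.2852 0.04  ]
[[0.5044 0.2965 0.04  ]
 [0.5031 0.2719 0.04  ]] [0.5038 0.2842 0.04  ]
[[0.5078 0.2961 0.04  ]
 [0.4889 0.2981 0.04  ]]
```

Request:
{"api": "carry_out", "payload": {"series": [[[30, 0, -2, 0, 0, 0], [60, 0, -2, 0, 0, 0], [85, 0, -2, 0, 0, 0], [100, 0, -2, 0, 0, 0], [107, 0, -2, 0, 0, 0], [107, 0, -2, 0, 0, 0], [107, 0, -2, 0, 0, 0]]]}}

```text
clock: 2.3
tool_pos: [0.5004, 0.2857, 0.0242]
orientation: [-131.6, 89.9, 43.4]
force: [0.1, -0.5, 0.2]
opening: 0.088
```

```bash
python3 w.py w2
python3 - <<'E'
from h import *
from plant import *
plan([.500,.285,.023],85)
c=snapshot("side")["color"][330:450,230:390];cv2.imwrite("pics/s3.png",cv2.resize(c,None,fx=5,fy=5)[:,:,::-1])
E
```

```text
[0.58244371 0.27884228 0.20464069] [ 1.62526524e+02  3.47613531e-02 -9.49940480e+01]
  j1..6 [ 49.2  21.5 -24.5   0.  -43.9  35.8] yawy now -95.0 -> 85 shift [1.2 0.7 0.3] rotvec [-1.8e+02 -1.0e-01 -1.0e-01]
  j1..6 [ 49.2  21.5 -24.5   0.  -43.9  35.8] yawy now -95.0 -> 265 shift [1.2 0.7 0.3] rotvec [ 0.  -0.1  0.1]
  t 2.35 tcp [0.5004 0.2856 0.0242] F [-0.2 -0.1 -0.3] open 0.0876
```

View pics/s3.png

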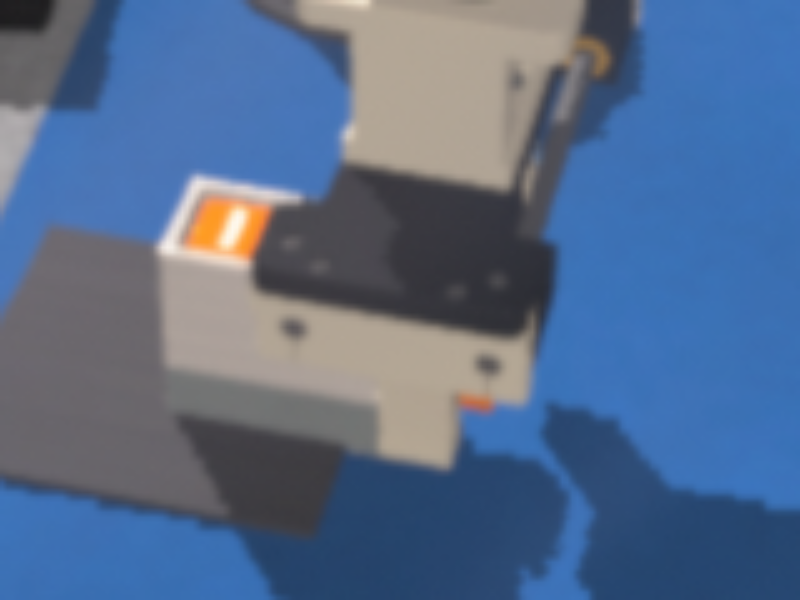

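View pics/w2.png

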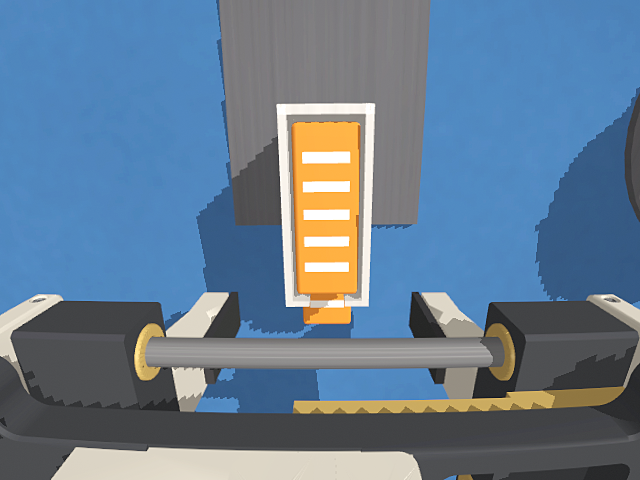

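Request:
{"api": "carry_out", "payload": {"series": [[[0, 0, 0, 0, 0, 0], [0, 0, 0, 0, 0, 0], [0, 0, 0, 0, 0, 0], [0, 0, 0, 0, 0, 0], [0, 0, 0, 0, 0, 0], [0, 0, 0, 0, 0, 0]]], "hand": 1}}

```text
clock: 3.15
tool_pos: [0.4999, 0.2851, 0.0233]
orientation: [92.3, 90.0, -92.7]
force: [0.0, 0.0, 0.6]
opening: 0.0331
```

Request:
{"api": "carry_out", "payload": {"series": [[[0, 0, 0, 0, 0, 0], [0, 0, 0, 0, 0, 0], [0, 0, 0, 0, 0, 0]]]}}

```text
clock: 3.52
tool_pos: [0.4999, 0.2851, 0.0232]
orientation: [38.9, 90.0, -146.1]
force: [0.0, -0.3, -0.3]
opening: 0.004
```

```bash
python3 w.py w3
python3 - <<'E'
from h import *
from plant import *
print(get_obs()["opening"])
c=snapshot("side")["color"][330:450,230:390];cv2.imwrite("pics/s4.png",cv2.resize(c,None,fx=5,fy=5)[:,:,::-1])
E
```

```text
[0.58218267 0.2784239  0.20367005] [ 1.62469620e+02 -2.79785086e-02 -9.50106037e+01]
0.0016834320100334013
```

View pics/s4.png

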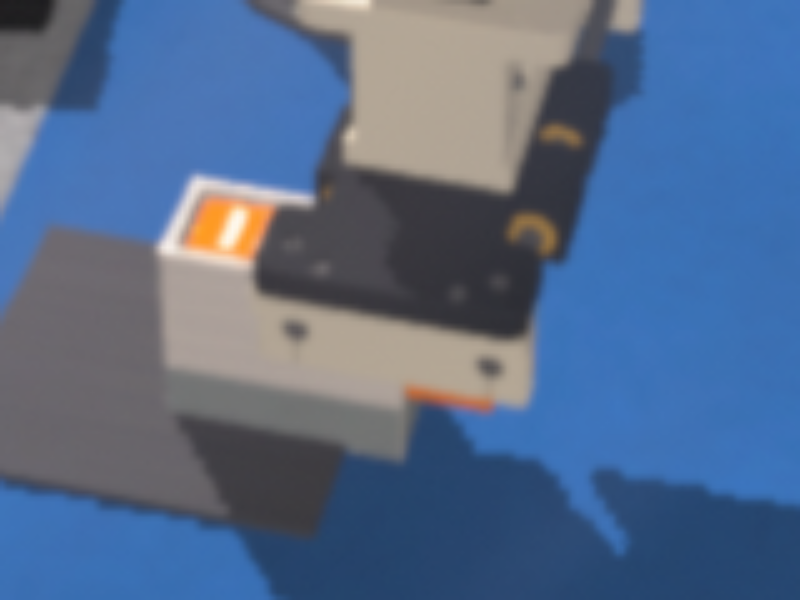

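View pics/w3.png

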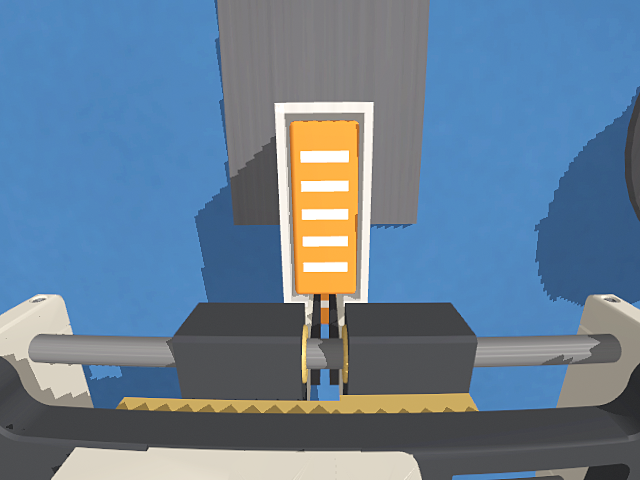

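Run:
```python
import pickle
from h import *
t,s=pickle.load(open("s0.pkl","rb"))
w2=pickle.load(open("w2.pkl","rb"));w3=pickle.load(open("w3.pkl","rb"))
for P in [(.5,.285+.044,.0235),(.4905,.285+.055,.0235),(.5,.285,.0235)]:
    print(P,(proj(s,P)-[230,330])*5)
# pad tips w2, w3: project
for P in [(.5,.329,.0235),(.5,.241,.0235),(.5,.285,.0235),(.5095,.285,.0235),(.5095,.285,.061)]: print(proj(w2,P),proj(w3,P))
print("cass front corners in w2",proj(w2,[(.4882,.298,.04),(.4877,.272,.04),(.51,.285,.04)]))
```

```text
(0.5, 0.32899999999999996, 0.0235) [[437.96274872 481.45340485]]
(0.4905, 0.33999999999999997, 0.0235) [[462.70132572 513.25216189]]
(0.5, 0.285, 0.0235) [[459.50108495 375.97590209]]
[[251.08597657 297.64687499]] [[249.66568031 297.72713411]]
[[402.54123919 285.56196053]] [[401.84480056 285.48672927]]
[[326.36360888 291.78101159]] [[325.30487408 291.78495048]]
[[324.93897089 276.54290604]] [[323.85207847 276.47790811]]
[[325.01781073 306.83563447]] [[323.77628798 307.01578415]]
cass front corners in w2 [[304.54029638 326.08503332]
 [352.33518902 323.21570817]
 [324.88706292 287.52009485]]
```

Run:
```python
import pickle
from h import *
w2=pickle.load(open("w2.pkl","rb"))
c=cv2.resize(w2["color"][270:420,140:300],None,fx=5,fy=5,interpolation=cv2.INTER_CUBIC);cv2.imwrite("pics/w2c.png",c[:,:,::-1])
Rm=R.from_euler('xyz',[-131.6,89.9,43.4],degrees=True).as_matrix();p=np.array([.5004,.2857,.0242])
e,v=ray(w2,[(239,292),(239,335),(205,383),(411,292),(411,335),(445,383)])
E=(e-p)@Rm; V=v@Rm; np.set_printoptions(precision=4,suppress=True)
for i,vv in enumerate(V):
    yy=(-.044 if i<3 else .044)*1; t=(yy-E[1])/vv[1]; print(t,(E+vv*t)*1000)
```

```text
0.17402843581698932 [-20.9305 -44.      -9.3514]
0.17345456897099867 [-28.0901 -44.      11.3966]
0.12263482815957942 [-78.0639 -44.       0.8801]
0.1748865825756924 [-20.2069  44.      -8.9971]
0.1743320513436398 [-27.3832  44.      11.8681]
0.1239652558947488 [-77.0189  44.       1.7848]
```

View pics/w2c.png

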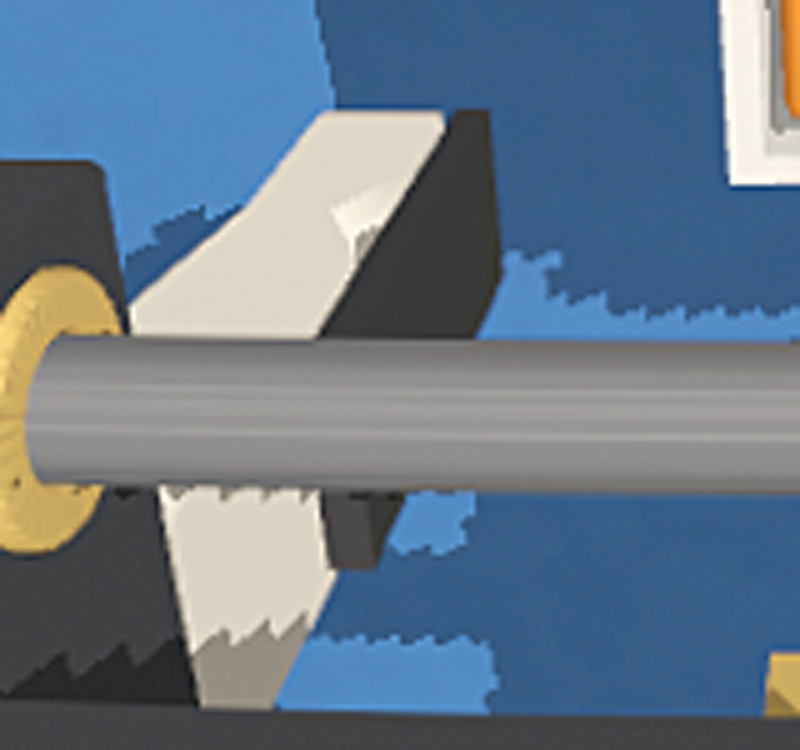

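Request:
{"api": "carry_out", "payload": {"series": [[[0, 0, 0, 0, 0, 0], [0, 0, 0, 0, 0, 0], [0, 0, 0, 0, 0, 0], [0, 0, 0, 0, 0, 0], [0, 0, 0, 0, 0, 0], [0, 0, 0, 0, 0, 0], [6, 0, 0, 0, 0, 0], [13, 0, 0, 0, 0, 0], [19, 0, 0, 0, 0, 0], [19, 0, 0, 0, 0, 0]]], "hand": -1}}

```text
clock: 4.88
tool_pos: [0.4995, 0.2847, 0.0034]
orientation: [52.2, 89.9, -132.8]
force: [-0.7, 0.3, 0.3]
opening: 0.0868
```

Request:
{"api": "carry_out", "payload": {"series": [[[0, 0, 0, 0, 0, 0], [0, 0, 0, 0, 0, 0], [0, 0, 0, 0, 0, 0], [0, 0, 0, 0, 0, 0], [0, 0, 0, 0, 0, 0], [0, 0, 0, 0, 0, 0], [0, 0, 0, 0, 0, 0], [0, 0, 0, 0, 0, 0]]], "hand": 1}}

```text
clock: 5.88
tool_pos: [0.4999, 0.2851, 0.0043]
orientation: [63.5, 90.0, -121.5]
force: [0.5, 0.1, -0.0]
opening: 0.0258
```

Request:
{"api": "carry_out", "payload": {"series": [[[0, 0, 5, 0, 0, 0], [0, 0, 12, 0, 0, 0], [0, 0, 20, 0, 0, 0], [0, 0, 28, 0, 0, 0], [0, 0, 36, 0, 0, 0], [0, 0, 44, 0, 0, 0], [0, 0, 52, 0, 0, 0], [0, 0, 60, 0, 0, 0], [0, 0, 65, 0, 0, 0], [0, 0, 65, 0, 0, 0]]]}}

```text
clock: 7.12
tool_pos: [0.4349, 0.2908, 0.0043]
orientation: [-129.1, 90.0, 45.9]
force: [0.4, -0.1, -0.8]
opening: 0.0258
```

```bash
cat > v.py <<'E'
import sys,cv2,pickle
from plant import *
from h import *
n=sys.argv[1]; x0,y0,x1,y1=map(int,sys.argv[3:7]); k=int(sys.argv[7])
s=snapshot(sys.argv[2]); pickle.dump(s,open(n+".pkl","wb"))
cv2.imwrite(f"pics/{n}.png",cv2.resize(s["color"][y0:y1,x0:x1],None,fx=k,fy=k,interpolation=cv2.INTER_CUBIC)[:,:,::-1])
E
python3 v.py s5 side 230 330 390 450 5; python3 w.py w4;  python3 -c "
from h import *
plan([.50,.284,.12],85)"
```

```text
[0.51738603 0.28423184 0.18476746] [ 1.62477370e+02 -2.02628030e-02 -9.49894221e+01]
  j1..6 [ 55.2  19.1 -32.2   0.  -38.7  29.8] yawy now -95.0 -> 85 shift [-115.7    1.2  -65.1] rotvec [-180.   -0.   -0.]
  j1..6 [ 55.2  19.1 -32.2   0.  -38.7  29.8] yawy now -95.0 -> 265 shift [-115.7    1.2  -65.1] rotvec [ 0. -0.  0.]
  t 7.22 tcp [0.4353 0.2909 0.0043] F [0.3 0.7 0.1] open 0.0257
```

View pics/s5.png

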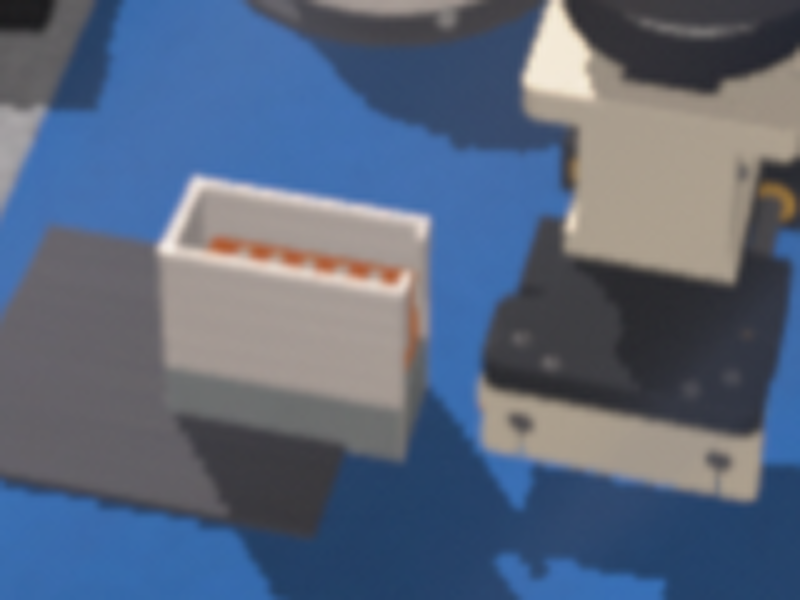

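View pics/w4.png

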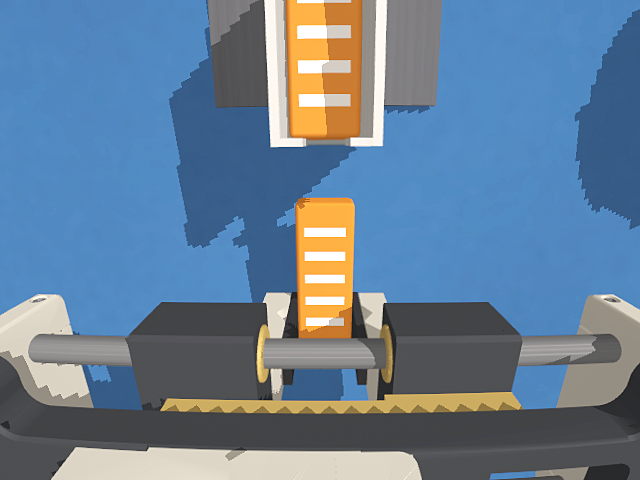

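```bash
python3 -c "
import pickle
from h import *
w=pickle.load(open('w4.pkl','rb'))
q=onplane(w,[(297,201),(354,200)],.040);print(q)
o,Rm,p=st();print((q-p)@Rm*1000)
plan([.48,.02,.16],85)"
```

```text
[[0.49432523 0.29785936 0.04      ]
 [0.49264641 0.27371697 0.04      ]]
[[-35.67535793 -12.06934158 -58.22322622]
 [-35.67841843  12.12764542 -58.64654956]]
  j1..6 [ 55.2  19.1 -32.2   0.  -38.7  29.8] yawy now -95.0 -> 85 shift [-155.7  266.   -68.1] rotvec [-180.   -0.   -0.]
  j1..6 [ 55.2  19.1 -32.2   0.  -38.7  29.8] yawy now -95.0 -> 265 shift [-155.7  266.   -68.1] rotvec [ 0. -0.  0.]
  t 7.22 tcp [0.4353 0.2909 0.0043] F [0.3 0.7 0.1] open 0.0257
```

Request:
{"api": "carry_out", "payload": {"series": [[[-30, 0, 0, 0, 0, 0], [-80, 0, 0, 0, 0, 0], [-130, 20, -10, 0, 0, 0], [-156, 65, -25, 0, 0, 0], [-156, 115, -40, 0, 0, 0], [-156, 165, -52, 0, 0, 0], [-156, 215, -62, 0, 0, 0], [-156, 250, -68, 0, 0, 0], [-156, 266, -68, 0, 0, 0], [-156, 266, -68, 0, 0, 0]]]}}

```text
clock: 8.48
tool_pos: [0.4797, 0.0192, 0.1603]
orientation: [-98.2, 90.0, 76.7]
force: [-0.4, 0.6, -0.6]
opening: 0.0258
```

Request:
{"api": "carry_out", "payload": {"series": [[[0, 0, 0, 0, 0, 0], [0, 0, 0, 0, 0, 0]]]}}

```text
clock: 8.72
tool_pos: [0.4799, 0.0207, 0.1603]
orientation: [-133.8, 90.0, 41.3]
force: [0.6, -0.2, -1.3]
opening: 0.0257
```

```bash
python3 w.py w5;  python3 -c "
from h import *
plan([.545,.02,.16],85)"
```

```text
[0.56215369 0.01412118 0.34067239] [ 1.62472976e+02 -2.35367599e-02 -9.49425373e+01]
  j1..6 [ 26.    4.  -26.8  -0.  -59.2  59.1] yawy now -94.9 -> 85 shift [  0.2  -4.9 -65. ] rotvec [-179.9   -0.     0. ]
  j1..6 [ 26.    4.  -26.8  -0.  -59.2  59.1] yawy now -94.9 -> 265 shift [  0.2  -4.9 -65. ] rotvec [0.1 0.  0. ]
  t 8.78 tcp [0.4798 0.0207 0.1602] F [-0.2  0.4 -1. ] open 0.0259
```

View pics/w5.png

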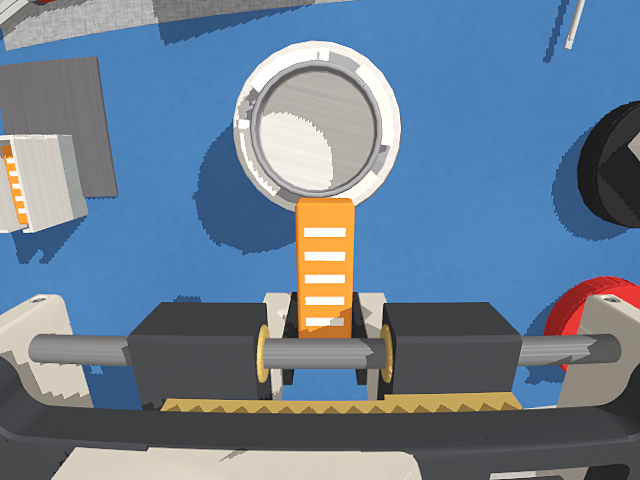

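Run:
```python
import pickle
from h import *
w=pickle.load(open('w5.pkl','rb'))
c=w["color"][35:220,225:410]; cv2.imwrite("pics/w5c.png",cv2.resize(c,None,fx=3,fy=3,interpolation=cv2.INTER_CUBIC)[:,:,::-1])
P=np.array([.568,.018,.093])
a=np.radians(np.arange(0,360,5))
def C(r): 
    return np.c_[P[0]+r*np.cos(a),P[1]+r*np.sin(a),0*a+.093]
print(proj(w,P))
# radial dark->: sample brightness along radial rays
g=cv2.cvtColor(w["color"],cv2.COLOR_RGB2GRAY).astype(np.float32)
for it in range(4):
    rs=np.arange(.036,.056,.0003); pts=[]
    prof=np.array([cv2.remap(g,proj(w,C(r))[:,0].astype(np.float32).reshape(1,-1),proj(w,C(r))[:,1].astype(np.float32).reshape(1,-1),1)[0] for r in rs])
    # inner edge: first drop; print median profile
    pts_i=[];
    for j in range(len(a)):
        pr=prof[:,j]; d=np.gradient(pr); k=np.argmax(d); 
        if d[k]>3 and .040<rs[k]<.0505: pts_i.append((P[0]+rs[k]*np.cos(a[j]),P[1]+rs[k]*np.sin(a[j]),rs[k]))
    q=np.array(pts_i); A=np.c_[2*q[:,:2],np.ones(len(q))]
    keep=np.ones(len(q),bool)
    for _ in range(5):
        s=np.linalg.lstsq(A[keep],(q[keep,:2]**2).sum(1),rcond=None)[0]; r=np.sqrt(s[2]+s[0]**2+s[1]**2)
        res=abs(np.hypot(*(q[:,:2]-s[:2]).T)-r); keep=res<max(.001,np.median(res)*2)
    print(len(q),keep.sum(),s[:2],r); P[:2]=s[:2]
```

```text
[[317.88325154 133.61118347]]
59 43 [0.56930169 0.01945031] 0.045795861181543
67 48 [0.56935758 0.01934977] 0.04583981282351047
65 51 [0.5693621  0.01937586] 0.04576537742224392
65 49 [0.56937298 0.01936577] 0.04577210066477783
```

View pics/w5c.png

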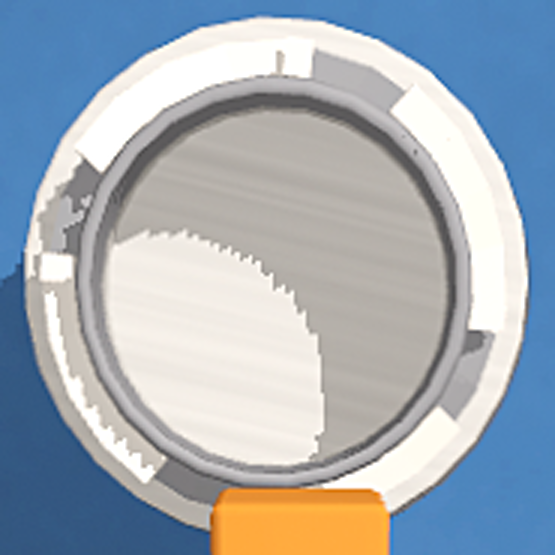

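```bash
python3 -c "
from h import *
plan([.5457,.021,.078],85)"
```

```text
j1..6 [ 26.    4.  -26.8  -0.  -59.2  59.1] yawy now -94.9 -> 85 shift [ 82.2  -5.9 -65.6] rotvec [-179.9   -0.     0. ]
  j1..6 [ 26.    4.  -26.8  -0.  -59.2  59.1] yawy now -94.9 -> 265 shift [ 82.2  -5.9 -65.6] rotvec [0.1 0.  0. ]
  t 8.78 tcp [0.4798 0.0207 0.1602] F [-0.2  0.4 -1. ] open 0.0259
```

Request:
{"api": "carry_out", "payload": {"series": [[[0, -3, -25, 0, 0, 0], [0, -6, -50, 0, 0, 0], [20, -6, -65.6, 0, 0, 0], [45, -6, -65.6, 0, 0, 0], [65, -6, -65.6, 0, 0, 0], [78, -6, -65.6, 0, 0, 0], [82, -6, -65.6, 0, 0, 0], [82, -6, -65.6, 0, 0, 0], [82, -6, -65.6, 0, 0, 0]]]}}

```text
clock: 9.9
tool_pos: [0.5462, 0.0204, 0.0791]
orientation: [-158.8, 89.9, 16.2]
force: [0.2, 0.4, 0.0]
opening: 0.0255
```

```bash
python3 w.py w6; python3 v.py s6 side 240 220 380 340 5; python3 -c "
from h import *
plan([.5457,.021,.078],85)"
```

```text
[0.62822246 0.01361229 0.25958334] [ 1.62543804e+02  8.18369864e-04 -9.49979272e+01]
  j1..6 [ 22.7  15.2 -25.1   0.  -49.7  62.3] yawy now -95.0 -> 85 shift [ 0.9 -0.7  0.4] rotvec [-1.8e+02 -0.0e+00 -1.0e-01]
  j1..6 [ 22.7  15.2 -25.1   0.  -49.7  62.3] yawy now -95.0 -> 265 shift [ 0.9 -0.7  0.4] rotvec [ 0.  -0.1  0. ]
  t 10.0 tcp [0.546  0.0203 0.0789] F [-0.1 -0.  -0.5] open 0.0255
```

View pics/w6.png

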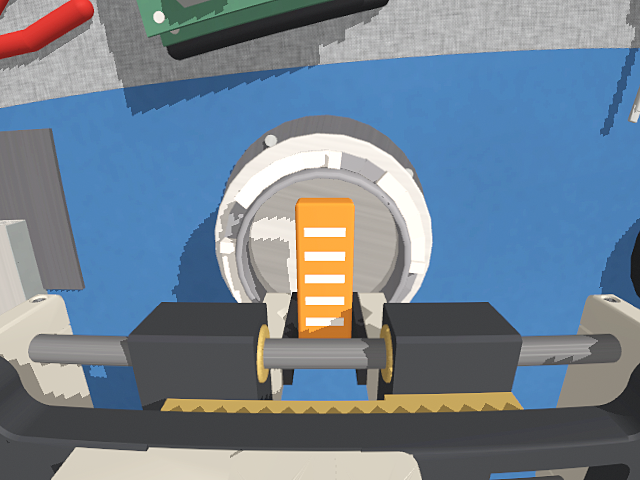

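View pics/s6.png

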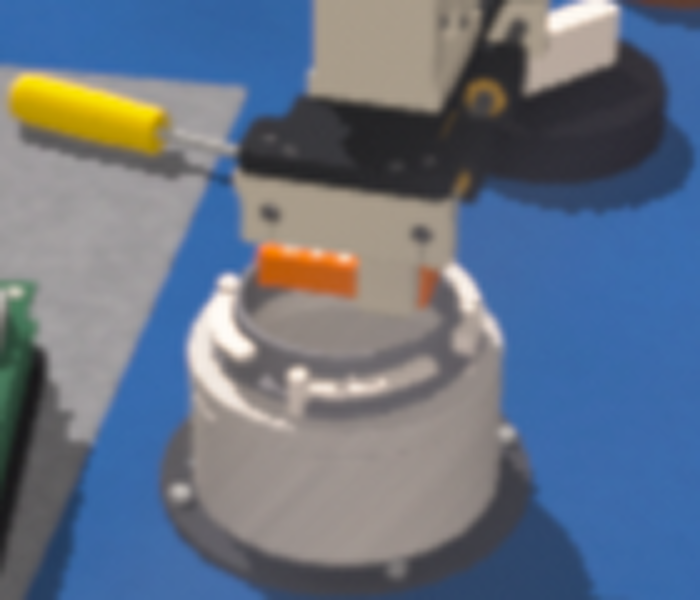

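Request:
{"api": "carry_out", "payload": {"series": [[[0, 0, 0, 0, 0, 0], [0, 0, 0, 0, 0, 0], [0, 0, 0, 0, 0, 0], [0, 0, 0, 0, 0, 0], [-20, 0, 0, 0, 0, 0], [-60, 0, 0, 0, 0, 0], [-75, 0, 20, 0, 0, 0], [-75, 0, 50, 0, 0, 0], [-75, 0, 70, 0, 0, 0], [-75, 0, 70, 0, 0, 0]]], "hand": -1}}

```text
clock: 11.25
tool_pos: [0.475, 0.0262, 0.1537]
orientation: [-136.9, 90.0, 38.2]
force: [1.4, 1.6, 0.8]
opening: 0.0875
```

```bash
python3 w.py w7; python3 -c "
from h import *
plan([.519,-.297,.13],136.4)"
```

```text
[0.55719035 0.01952703 0.33415804] [ 1.62504698e+02  4.55302420e-03 -9.49706435e+01]
  j1..6 [ 26.9   4.  -27.8   0.  -58.1  58.1] yawy now -94.9 -> 136.4 shift [ 23.7 318.5 -70.7] rotvec [ 1.287e+02 -0.000e+00  1.000e-01]
  j1..6 [ 26.9   4.  -27.8   0.  -58.1  58.1] yawy now -94.9 -> 316.4 shift [ 23.7 318.5 -70.7] rotvec [-51.3  -0.1  -0. ]
  t 11.3 tcp [0.476  0.0264 0.1537] F [-0.1 -0.2  0.1] open 0.0879
```

View pics/w7.png

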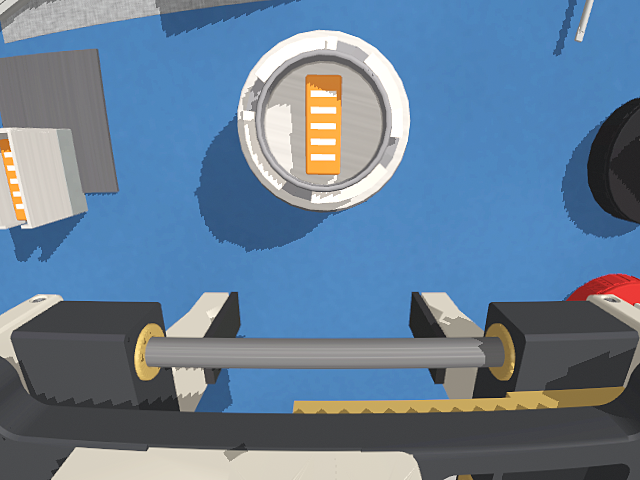

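```bash
python3 -c "
from h import *
plan([.56,-.255,.15],136.4)"
```

```text
j1..6 [ 26.9   4.  -27.8   0.  -58.1  58.1] yawy now -94.9 -> 136.4 shift [   3.7  273.1 -107.9] rotvec [ 1.287e+02 -0.000e+00  1.000e-01]
  j1..6 [ 26.9   4.  -27.8   0.  -58.1  58.1] yawy now -94.9 -> 316.4 shift [   3.7  273.1 -107.9] rotvec [-51.3  -0.1  -0. ]
  t 11.3 tcp [0.476  0.0264 0.1537] F [-0.1 -0.2  0.1] open 0.0879
```

Request:
{"api": "carry_out", "payload": {"series": [[[0, 10, -4, 10, 0, 0], [0, 30, -12, 20, 0, 0], [0, 60, -24, 30, 0, 0], [0, 90, -36, 40, 0, 0], [0, 120, -48, 50, 0, 0], [0, 150, -60, 60, 0, 0], [0, 180, -72, 70, 0, 0], [0, 210, -84, 80, 0, 0], [0, 240, -96, 90, 0, 0], [4, 273, -108, 100, 0, 0]]]}}

```text
clock: 12.55
tool_pos: [0.561, -0.2568, 0.149]
orientation: [-130.2, 90.0, -55.5]
force: [0.4, 0.2, -0.2]
opening: 0.0878
```

Request:
{"api": "carry_out", "payload": {"series": [[[0, 0, 0, 10, 0, 0], [0, 0, 0, 20, 0, 0], [0, 0, 0, 28.7, 0, 0], [0, 0, 0, 28.7, 0, 0], [0, 0, 0, 28.7, 0, 0]]]}}

```text
clock: 13.18
tool_pos: [0.56, -0.2554, 0.1489]
orientation: [143.4, 90.0, -170.1]
force: [-0.2, 0.6, 0.5]
opening: 0.0877
```

```bash
python3 w.py w8; python3 -c "
from h import *
plan([.56,-.255,.15],136.4)"
```

```text
[ 0.50458264 -0.3142845   0.32936454] [ 1.62547680e+02 -1.52026456e-02  1.36473539e+02]
  j1..6 [ -6.3  17.3 -11.5   0.  -61.2 -37.2] yawy now 136.5 -> 136.4 shift [-1.   0.2  0.2] rotvec [ 0.1 -0.  -0. ]
  j1..6 [ -6.3  17.3 -11.5   0.  -61.2 -37.2] yawy now 136.5 -> 316.4 shift [-1.   0.2  0.2] rotvec [-179.9    0.    -0. ]
  t 13.22 tcp [ 0.56   -0.2553  0.149 ] F [-0.4  0.7 -0. ] open 0.0876
```

View pics/w8.png

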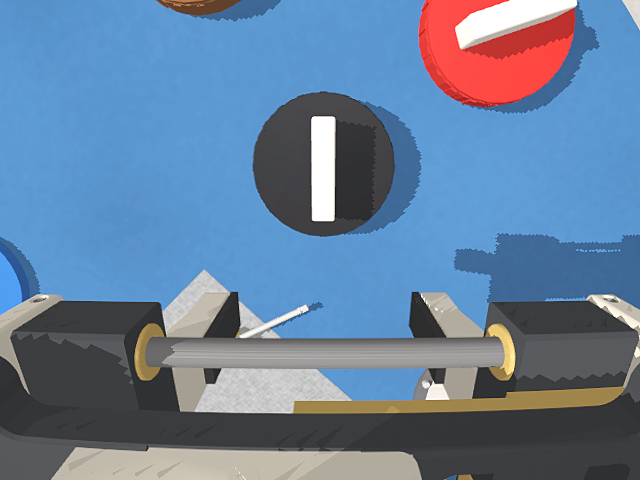

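```bash
cat > bar.py <<'E'
import sys,pickle
from h import *
np.set_printoptions(precision=4,suppress=True)
w=pickle.load(open(sys.argv[1]+'.pkl','rb')); x0,y0,x1,y1=map(int,sys.argv[2:6]); z=float(sys.argv[6])
c=w["color"][y0:y1,x0:x1].astype(int); m=(c.min(2)>150).astype(np.uint8)
k=max(cv2.findContours(m,0,2)[0],key=cv2.contourArea); r=cv2.minAreaRect(k); b=cv2.boxPoints(r)+[x0,y0]; print(r,b)
q=onplane(w,b,z); print(q,"C",q.mean(0)); l=[np.linalg.norm(q[i]-q[(i+1)%4]) for i in range(4)]; i=np.argmax(l); d=q[(i+1)%4]-q[i]
print(l,"long axis heading",np.degrees(np.arctan2(d[1],d[0]))%180)
E
python3 bar.py w8 290 95 350 240 .061
python3 - <<'E'
import pickle
from h import *
w=pickle.load(open('w8.pkl','rb'))
print(onplane(w,[(253.5,164),(394,164),(323,92.5),(323,236.5)],.029))
E
```

```text
((32.5, 73.0), (104.0, 23.0), 90.0) [[311. 116.]
 [334. 116.]
 [334. 220.]
 [311. 220.]]
[[ 0.4987 -0.3347  0.061 ]
 [ 0.4864 -0.323   0.061 ]
 [ 0.5401 -0.2656  0.061 ]
 [ 0.5534 -0.2783  0.061 ]] C [ 0.5197 -0.3004  0.061 ]
[np.float64(0.016974280116409245), np.float64(0.07856277599185278), np.float64(0.01838925444350499), np.float64(0.07856698514577663)] long axis heading 45.87384444381692
[[ 0.56075712 -0.34325112  0.029     ]
 [ 0.47342268 -0.26028456  0.029     ]
 [ 0.47826365 -0.34349088  0.029     ]
 [ 0.56201108 -0.2555089   0.029     ]]
```

```bash
python3 -c "
from h import *
plan([.5195,-.300,.014],136)"
```

```text
j1..6 [ -6.3  17.3 -11.5   0.  -61.2 -37.2] yawy now 136.5 -> 136 shift [135.   -1.5 -60.3] rotvec [ 0.5 -0.  -0. ]
  j1..6 [ -6.3  17.3 -11.5   0.  -61.2 -37.2] yawy now 136.5 -> 316 shift [135.   -1.5 -60.3] rotvec [-179.5    0.    -0. ]
  t 13.22 tcp [ 0.56   -0.2553  0.149 ] F [-0.4  0.7 -0. ] open 0.0876
```

Request:
{"api": "carry_out", "payload": {"series": [[[0, -1, -25, 0.5, 0, 0], [10, -1.5, -50, 0.5, 0, 0], [35, -1.5, -60, 0.5, 0, 0], [65, -1.5, -60, 0.5, 0, 0], [95, -1.5, -60, 0.5, 0, 0], [118, -1.5, -60, 0.5, 0, 0], [130, -1.5, -60, 0.5, 0, 0], [135, -1.5, -60, 0.5, 0, 0], [135, -1.5, -60, 0.5, 0, 0]]]}}

```text
clock: 14.35
tool_pos: [0.5194, -0.2999, 0.0145]
orientation: [-74.1, 90.0, -28.3]
force: [0.0, 0.4, -0.2]
opening: 0.0877
```

```bash
python3 w.py w9; python3 v.py s9 side 300 190 420 280 6; python3 -c "
from h import *
plan([.5195,-.300,.014],136)"
```

```text
[ 0.46313745 -0.3580782   0.19493672] [1.62526077e+02 1.78085109e-02 1.35790413e+02]
  j1..6 [-11.3  24.  -21.8   0.  -44.1 -32.9] yawy now 135.8 -> 136 shift [ 1.1  0.2 -0.5] rotvec [-0.2  0.   0.1]
  j1..6 [-11.3  24.  -21.8   0.  -44.1 -32.9] yawy now 135.8 -> 316 shift [ 1.1  0.2 -0.5] rotvec [ 1.798e+02  1.000e-01 -1.000e-01]
  t 14.45 tcp [ 0.52   -0.2998  0.0151] F [-0.7  0.3  0.1] open 0.0876
```

View pics/w9.png

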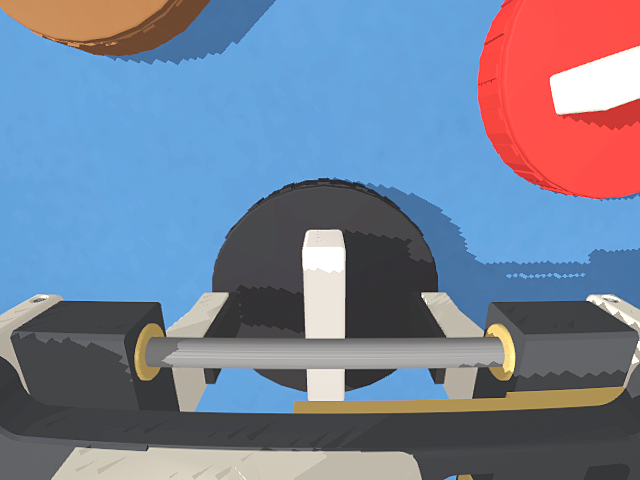

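View pics/s9.png

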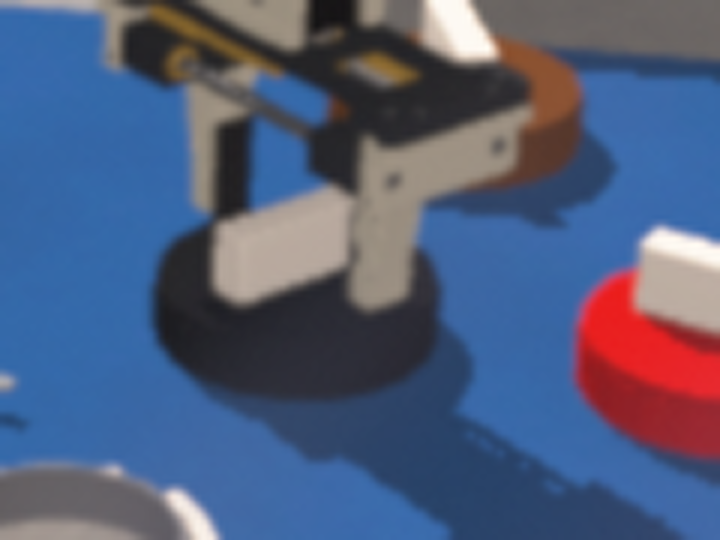

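Request:
{"api": "carry_out", "payload": {"series": [[[0, 0, 0, 0, 0, 0], [0, 0, 0, 0, 0, 0], [0, 0, 0, 0, 0, 0], [0, 0, 0, 0, 0, 0], [0, 0, 0, 0, 0, 0], [0, 0, 0, 0, 0, 0], [0, 0, 0, 0, 0, 0], [0, 0, 0, 0, 0, 0]]], "hand": 1}}

```text
clock: 15.45
tool_pos: [0.5194, -0.2996, 0.0143]
orientation: [-68.7, 90.0, -22.9]
force: [-0.4, -0.0, 0.2]
opening: 0.018
```

```bash
python3 w.py w10; python3 bar.py w10 295 225 350 336 .061
python3 - <<'E'
import pickle
from h import *
plan([.5195,-.300,.014],136)
o,Rm,p=st()
w=pickle.load(open('w10.pkl','rb'))
c=cv2.resize(w["color"][170:410,200:450],None,fx=3,fy=3)[:,:,::-1];cv2.imwrite("pics/w10c.png",c)
E
```

```text
[ 0.4631712  -0.35779778  0.19465401] [ 1.62531091e+02 -1.55055373e-03  1.35786180e+02]
((29.0, 57.5), (105.0, 42.0), 90.0) [[303. 230.]
 [345. 230.]
 [345. 335.]
 [303. 335.]]
[[ 0.493  -0.3395  0.061 ]
 [ 0.4809 -0.3277  0.061 ]
 [ 0.5138 -0.2926  0.061 ]
 [ 0.5272 -0.3056  0.061 ]] C [ 0.5037 -0.3163  0.061 ]
[np.float64(0.016874371204244724), np.float64(0.048181170316990304), np.float64(0.01872156142515095), np.float64(0.04818250909223613)] long axis heading 44.66864697321972
  j1..6 [-11.3  24.1 -21.8  -0.  -44.1 -32.9] yawy now 135.8 -> 136 shift [ 0.2 -0.4 -0.2] rotvec [-0.2  0.   0. ]
  j1..6 [-11.3  24.1 -21.8  -0.  -44.1 -32.9] yawy now 135.8 -> 316 shift [ 0.2 -0.4 -0.2] rotvec [179.8   0.   -0. ]
  t 15.5 tcp [ 0.5194 -0.2996  0.0142] F [ 0.4 -0.3 -0.3] open 0.0178
```

View pics/w10c.png

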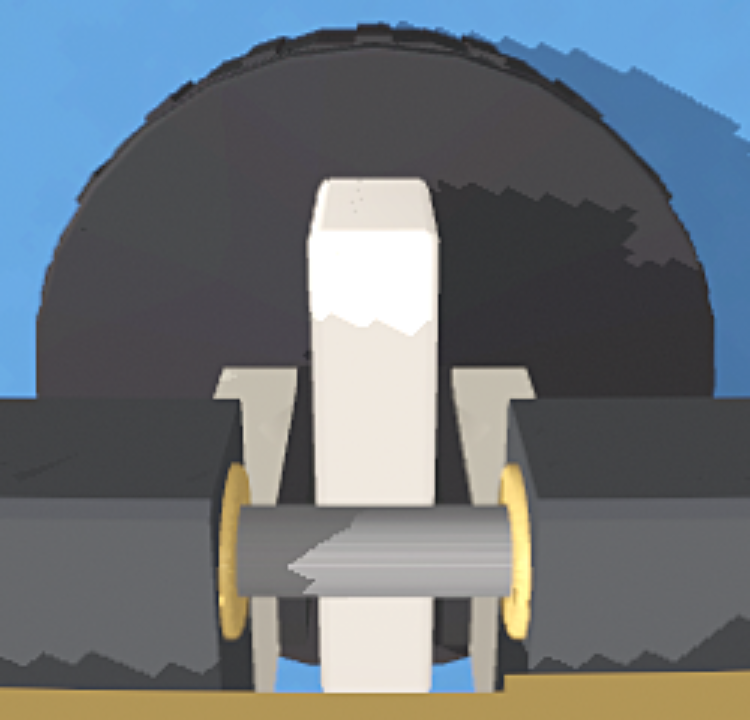

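Run:
```python
import pickle
from h import *
o,Rm,p=st()
w=pickle.load(open('w10.pkl','rb'))
for px,z in (((324.5,247.3),.061),((324.5,229.6),.030)):
    q=onplane(w,[px],z); print(q,(q-p)@Rm*1000)
plan([.50,-.2,.15],136)
plan([.569,.019,.15],136)
```

```text
[[ 0.49183801 -0.3282499   0.061     ]] [[-46.77201519  -0.22234872 -39.77535881]]
[[ 0.49209913 -0.3279637   0.03      ]] [[-15.77201199  -0.21000581 -39.38839433]]
  j1..6 [-11.3  24.1 -21.8  -0.  -44.1 -32.9] yawy now 135.8 -> 136 shift [-135.8   83.3   57.9] rotvec [-0.2  0.   0. ]
  j1..6 [-11.3  24.1 -21.8  -0.  -44.1 -32.9] yawy now 135.8 -> 316 shift [-135.8   83.3   57.9] rotvec [179.8   0.   -0. ]
  t 15.5 tcp [ 0.5194 -0.2996  0.0142] F [ 0.4 -0.3 -0.3] open 0.0178
  j1..6 [-11.3  24.1 -21.8  -0.  -44.1 -32.9] yawy now 135.8 -> 136 shift [-135.8  186.5  263. ] rotvec [-0.2  0.   0. ]
  j1..6 [-11.3  24.1 -21.8  -0.  -44.1 -32.9] yawy now 135.8 -> 316 shift [-135.8  186.5  263. ] rotvec [179.8   0.   -0. ]
  t 15.5 tcp [ 0.5194 -0.2996  0.0142] F [ 0.4 -0.3 -0.3] open 0.0178
```

```bash
cat > mouth.py <<'E'
import pickle,sys
from h import *
def fit(w,P,rmin,rmax,z,sign,amask=None):
    P=np.array(P,float); a=np.radians(np.arange(0,360,4))
    g=cv2.GaussianBlur(cv2.cvtColor(w["color"],cv2.COLOR_RGB2GRAY),(3,3),0).astype(np.float32)
    for it in range(5):
        rs=np.arange(rmin,rmax,.0003)
        prof=np.array([[0]*len(a)]*len(rs),float)
        for i,r in enumerate(rs):
            p=proj(w,np.c_[P[0]+r*np.cos(a),P[1]+r*np.sin(a),0*a+z]).astype(np.float32); prof[i]=cv2.remap(g,p[:,:1],p[:,1:],1)[:,0]
        d=np.gradient(prof,axis=0)*sign; k=d.argmax(0); ok=(d.max(0)>2)&(k>1)&(k<len(rs)-2)
        r=rs[k]; q=np.c_[P[0]+r*np.cos(a),P[1]+r*np.sin(a)][ok]
        A=np.c_[2*q,np.ones(len(q))]; keep=np.ones(len(q),bool)
        for _ in range(8):
            s=np.linalg.lstsq(A[keep],(q[keep]**2).sum(1),rcond=None)[0]; rr=np.sqrt(s[2]+s[0]**2+s[1]**2)
            res=abs(np.hypot(*(q-s[:2]).T)-rr); keep=res<max(.0007,np.median(res)*1.5)
        P[:2]=s[:2]
    return P[:2],rr,keep.sum()
if __name__=="__main__":
    for n in ("w5","w7"):
        w=pickle.load(open(n+".pkl","rb"))
        print(n,"outer",fit(w,[.569,.019],.042,.052,.093,1),"inner",fit(w,[.569,.019],.036,.0455,.093,-1))
    t,s=pickle.load(open("s0.pkl","rb"))
    print("top outer",fit(t,[.568,.018],.042,.052,.093,1),"inner",fit(t,[.568,.018],.037,.0455,.093,-1))
    print("side inner",fit(s,[.568,.018],.037,.0455,.093,-1), "outer",fit(s,[.568,.018],.042,.052,.093,1))
E
python3 mouth.py
```

```text
w5 outer (array([0.56933468, 0.01939879]), np.float64(0.04590138930970389), np.int64(43)) inner (array([0.56869839, 0.01896127]), np.float64(0.03936418246525771), np.int64(80))
w7 outer (array([0.56928239, 0.01950644]), np.float64(0.04579355720978734), np.int64(42)) inner (array([0.56819154, 0.01950544]), np.float64(0.03930925202633655), np.int64(73))
top outer (array([0.5672417 , 0.02145877]), np.float64(0.04724353217676006), np.int64(48)) inner (array([0.56637601, 0.02045874]), np.float64(0.04032352393531643), np.int64(34))
side inner (array([0., 0.]), np.float64(0.0), np.int64(0)) outer (array([0.56572946, 0.0316517 ]), np.float64(0.046350237643144006), np.int64(43))
  return _methods._mean(a, axis=axis, dtype=dtype,
  ret = ret.dtype.type(ret / rcount)
```

Request:
{"api": "carry_out", "payload": {"series": [[[-15, 0, 0, 0, 0, 0], [-45, 0, 0, 0, 0, 0], [-80, 0, 0, 0, 0, 0], [-115, 8, 10, 0, 0, 0], [-136, 28, 38, 0, 0, 0], [-136, 53, 73, 0, 0, 0], [-136, 80, 112, 0, 0, 0], [-136, 107, 150, 0, 0, 0], [-136, 134, 188, 0, 0, 0], [-136, 157, 220, 0, 0, 0]]]}}

```text
clock: 16.75
tool_pos: [0.56, -0.0307, 0.1512]
orientation: [-14.9, 90.0, 31.0]
force: [1.3, 0.0, -2.1]
opening: 0.0176
```

Request:
{"api": "carry_out", "payload": {"series": [[[0, 18, 25, 0, 0, 0], [0, 27, 39, 0, 0, 0], [0, 30, 43, 0, 0, 0], [0, 30, 43, 0, 0, 0]]]}}

```text
clock: 17.25
tool_pos: [0.5684, 0.019, 0.1503]
orientation: [157.8, 90.0, -156.4]
force: [0.3, -0.5, -3.4]
opening: 0.0177
```

```bash
python3 w.py w11; python3 v.py s11 side 240 180 400 330 5;python3 -c "
from h import *
plan([.5688,.0196,.101],136)"
```

```text
[ 0.5122338  -0.03922798  0.33079036] [ 1.62546183e+02 -7.85833994e-03  1.35784445e+02]
  j1..6 [ 21.6  13.  -17.3  -0.  -59.7 -65.8] yawy now 135.8 -> 136 shift [49.3  0.4  1.1] rotvec [-0.2 -0.  -0. ]
  j1..6 [ 21.6  13.  -17.3  -0.  -59.7 -65.8] yawy now 135.8 -> 316 shift [49.3  0.4  1.1] rotvec [179.8  -0.    0. ]
  t 17.35 tcp [0.5684 0.0186 0.1503] F [-0.2 -0.2 -3. ] open 0.0177
```

View pics/s11.png

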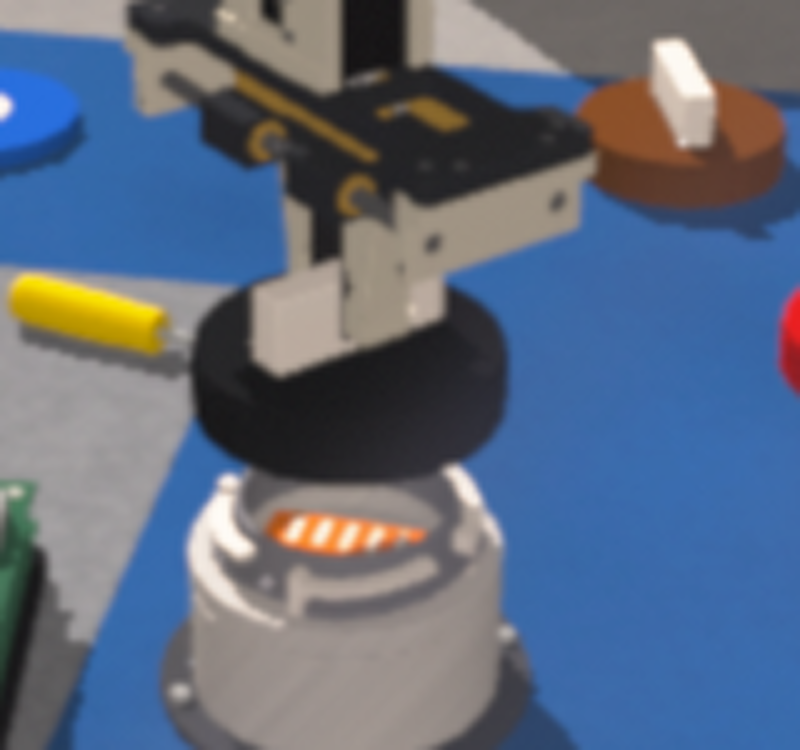

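View pics/w11.png

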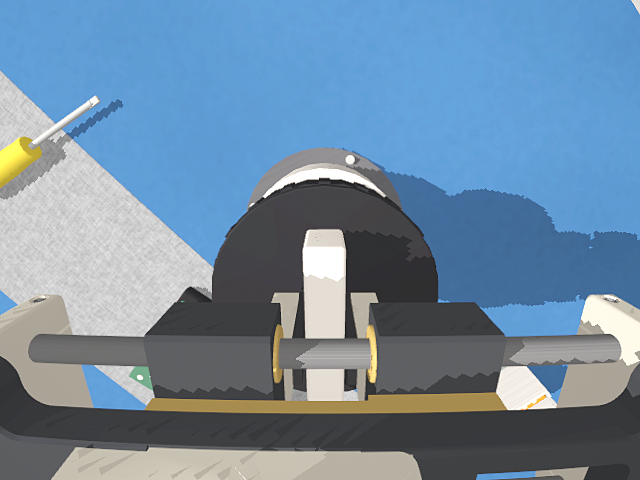

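Request:
{"api": "carry_out", "payload": {"series": [[[15, 0.5, 1, 0, 0, 0], [30, 0.5, 1, 0, 0, 0], [40, 0.5, 1, 0, 0, 0], [44, 0.5, 1, 0, 0, 0], [46, 0.5, 1, 0, 0, 0], [46, 0.5, 1, 0, 0, 0]]]}}

```text
clock: 18.1
tool_pos: [0.5692, 0.0205, 0.1044]
orientation: [-37.3, 90.0, 8.5]
force: [-0.2, 0.4, -1.7]
opening: 0.0181
```

Request:
{"api": "carry_out", "payload": {"series": [[[1, 0, 0, 0, 0, 0], [2, 0, 0, 0, 0, 0], [2, 0, 0, 0, 0, 0]]]}}

```text
clock: 18.48
tool_pos: [0.5689, 0.0204, 0.1023]
orientation: [-12.1, 90.0, 33.7]
force: [0.0, 0.3, -2.6]
opening: 0.0178
```

Request:
{"api": "carry_out", "payload": {"series": [[[1, 0, 0, 0, 0, 0], [2, 0, 0, 0, 0, 0], [2, 0, 0, 0, 0, 0]]]}}

```text
clock: 18.85
tool_pos: [0.5692, 0.0204, 0.1019]
orientation: [-49.6, 89.9, -3.8]
force: [-5.9, 0.9, 11.1]
opening: 0.0178
```

Request:
{"api": "carry_out", "payload": {"series": [[[1, 0, 0, 0, 0, 0], [2, 0, 0, 0, 0, 0], [2, 0, 0, 0, 0, 0]]]}}

```text
clock: 19.23
tool_pos: [0.5693, 0.0204, 0.1018]
orientation: [-50.2, 89.9, -4.4]
force: [-12.0, 2.8, 25.3]
opening: 0.0174
```

Request:
{"api": "carry_out", "payload": {"series": [[[-3, 0, 0, 0, 0, 0], [-3, 0, 0, 0, 0, 0]]]}}

```text
clock: 19.48
tool_pos: [0.5695, 0.0206, 0.1019]
orientation: [-34.3, 89.9, 11.6]
force: [-2.5, 1.7, 7.5]
opening: 0.0176
```

Request:
{"api": "carry_out", "payload": {"series": [[[0, 0, 0, 0, 0, 0], [0, 0, 0, 0, 0, 0], [0, 0, 0, 0, 0, 0], [0, 0, 0, 0, 0, 0]]], "hand": 0.5}}

```text
clock: 19.98
tool_pos: [0.5689, 0.0204, 0.1011]
orientation: [158.4, 90.0, -155.8]
force: [-0.1, -0.3, 0.5]
opening: 0.0221
```

```bash
python3 w.py w12; python3 v.py s12 side 240 180 400 330 5;python3 -c "
from h import *
plan([.5688,.0196,.101],136)"
```

```text
[ 0.51275621 -0.03782063  0.28149657] [ 1.62547925e+02 -7.78814765e-03  1.35787002e+02]
  j1..6 [ 21.7  15.8 -20.7   0.  -53.5 -65.9] yawy now 135.8 -> 136 shift [ 0.2 -0.5 -0.7] rotvec [-0.2 -0.  -0. ]
  j1..6 [ 21.7  15.8 -20.7   0.  -53.5 -65.9] yawy now 135.8 -> 316 shift [ 0.2 -0.5 -0.7] rotvec [179.8  -0.    0. ]
  t 20.07 tcp [0.569  0.0204 0.1012] F [-0.3 -0.4 -0.3] open 0.0219
```

View pics/s12.png

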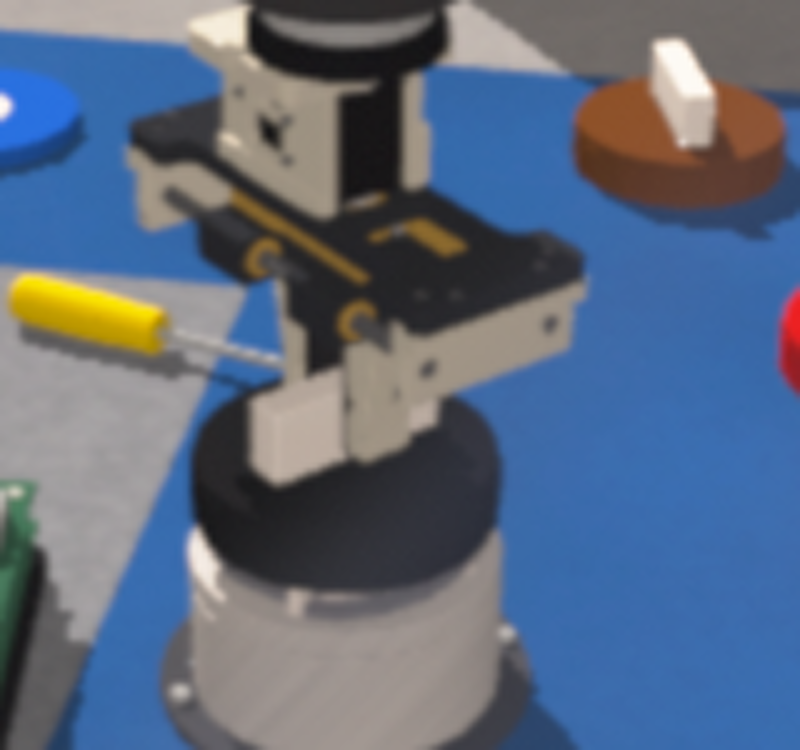

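View pics/w12.png

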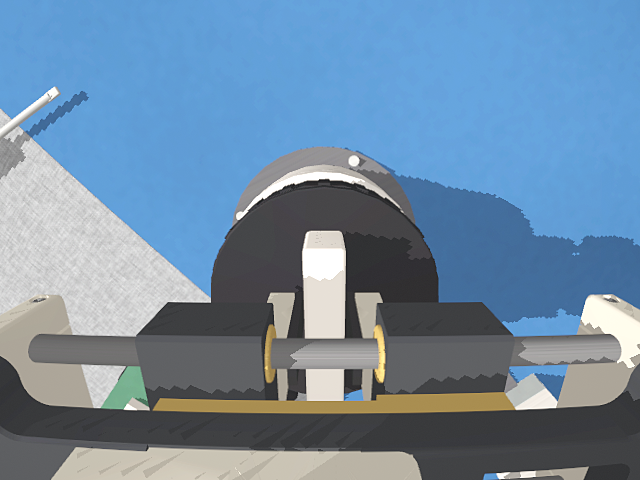

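Request:
{"api": "carry_out", "payload": {"series": [[[0, 0, -0.7, -4, 0, 0], [0, 0, -0.7, -8, 0, 0], [0, 0, -0.7, -12, 0, 0], [0, 0, -0.7, -16, 0, 0], [0, 0, -0.7, -20, 0, 0], [0, 0, -0.7, -24, 0, 0], [0, 0, -0.7, -24, 0, 0]]]}}

```text
clock: 20.95
tool_pos: [0.5684, 0.02, 0.1012]
orientation: [104.2, 90.0, 174.0]
force: [-0.4, 0.6, -0.7]
opening: 0.0218
```

```bash
cat > chk.py <<'E'
import sys,pickle,cv2
from plant import *
from h import *
np.set_printoptions(precision=2,suppress=True)
n=sys.argv[1]; o,Rm,p=st()
w=snapshot("wrist"); pickle.dump(w,open(n+".pkl","wb"))
s=snapshot("side"); pickle.dump(s,open(n+"s.pkl","wb"))
a=cv2.resize(w["color"][140:410,190:460],(540,540)); b=cv2.resize(s["color"][230:330,260:350],(450,500))
im=np.zeros((540,800,3),np.uint8); im[:540,:400]=a[:,70:470]; im[:500,400:]=b[:,25:425]; cv2.imwrite(f"pics/{n}.png",im[:,:,::-1])
# bar top end edge in wrist
print("t",round(o["clock"],2),"yaw",round(yawy(Rm),1),"tcp",p*1000,"F",o["force"],"M",o["moment"],"open",o["opening"]*1000)
E
python3 chk.py c1
```

```text
t 20.95 yaw 159.8 tcp [568.41  19.96 101.2 ] F [-0.43  0.64 -0.7 ] M [ 0.18 -0.   -0.02] open 21.77464075042927
```

View pics/c1.png

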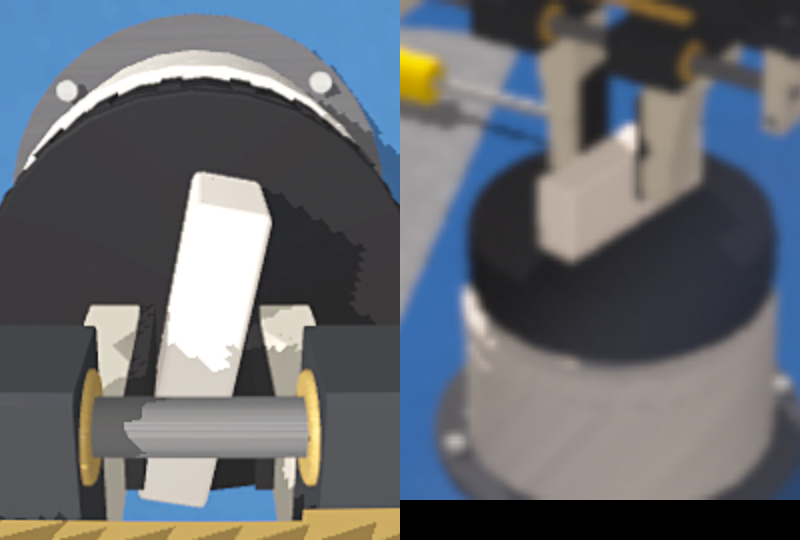

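```bash
cat > hh.py <<'E'
import pickle,sys
from h import *
# height of lid from side view: lowest lid row along central column & tilt via several columns
def run(n):
    s=pickle.load(open(n+".pkl","rb")); g=cv2.cvtColor(s["color"],cv2.COLOR_RGB2GRAY).astype(float)
    a=np.radians(np.arange(0,360,1)); out=[]
    def edge(h):
        z=.093+h-.045; return proj(s,np.c_[.5688+.0625*np.cos(a),.0196+.0625*np.sin(a),0*a+z])
    for col in (287,292,297,302,307,312,317,322,327,332):
        r0=[]
        for h in (.026,.042):
            p=edge(h); m=np.abs(p[:,0]-col)<1; r0.append(p[m,1].max())
        lo=int(r0[1])-3; hi=int(r0[0])+4; c=g[lo:hi,col]; d=np.diff(c); k=d.argmax()
        # subpixel
        if 0<k<len(d)-1:
            den=d[k-1]-2*d[k]+d[k+1]; k2=k+(.5*(d[k-1]-d[k+1])/den if den else 0)
        else: k2=k
        row=lo+k2+.5; out.append((col,round((.026+(row-r0[0])/(r0[1]-r0[0])*.016)*1000,1)))
    print(n,out)
for n in sys.argv[1:]: run(n)
E
python3 hh.py s11 s12 c1s
```

```text
s11 [(287, np.float64(28.9)), (292, np.float64(25.1)), (297, np.float64(48.4)), (302, np.float64(47.4)), (307, np.float64(46.3)), (312, np.float64(48.5)), (317, np.float64(49.8)), (322, np.float64(31.2)), (327, np.float64(33.6)), (332, np.float64(37.6))]
s12 [(287, np.float64(40.4)), (292, np.float64(39.8)), (297, np.float64(39.4)), (302, np.float64(40.8)), (307, np.float64(40.4)), (312, np.float64(40.3)), (317, np.float64(40.5)), (322, np.float64(40.1)), (327, np.float64(40.7)), (332, np.float64(40.5))]
c1s [(287, np.float64(33.1)), (292, np.float64(31.4)), (297, np.float64(31.8)), (302, np.float64(30.3)), (307, np.float64(29.3)), (312, np.float64(29.7)), (317, np.float64(30.4)), (322, np.float64(31.1)), (327, np.float64(31.6)), (332, np.float64(33.1))]
```

Request:
{"api": "carry_out", "payload": {"series": [[[3, 0, 0, 0, 0, 0], [8, 0, 0, 5, 0, 0], [8, 0, 0, 10, 0, 0], [8, 0, 0, 15, 0, 0], [8, 0, 0, 20, 0, 0], [8, 0, 0, 25, 0, 0], [8, 0, 0, 30, 0, 0], [8, 0, 0, 35, 0, 0], [8, 0, 0, 40, 0, 0], [8, 0, 0, 40, 0, 0]]]}}

```text
clock: 22.3
tool_pos: [0.5684, 0.0199, 0.093]
orientation: [171.0, 90.0, -159.2]
force: [-1.1, 0.6, -1.1]
opening: 0.0218
```

```bash
python3 chk.py c2; python3 hh.py c2s
```

```text
t 22.3 yaw 119.8 tcp [568.36  19.86  92.98] F [-1.07  0.65 -1.08] M [ 0.09 -0.06 -0.01] open 21.753803134412518
c2s [(287, np.float64(31.3)), (292, np.float64(29.6)), (297, np.float64(30.1)), (302, np.float64(28.9)), (307, np.float64(28.2)), (312, np.float64(29.0)), (317, np.float64(29.2)), (322, np.float64(29.5)), (327, np.float64(30.0)), (332, np.float64(30.7))]
```

View pics/c2.png

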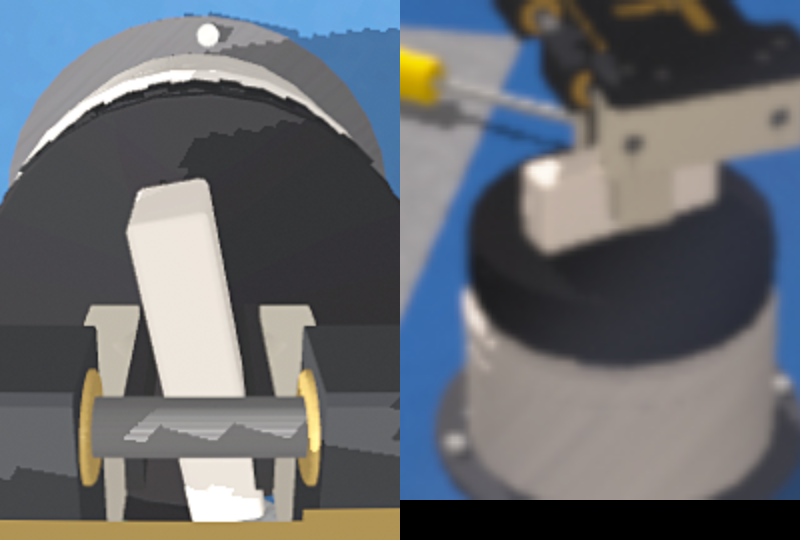

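Request:
{"api": "carry_out", "payload": {"series": [[[0, 0, 0, 5, 0, 0], [0, 0, 0, 10, 0, 0], [0, 0, 0, 15, 0, 0], [0, 0, 0, 20, 0, 0], [0, 0, 0, 25, 0, 0], [0, 0, 0, 29, 0, 0], [0, 0, 0, 29, 0, 0]]]}}

```text
clock: 23.28
tool_pos: [0.5685, 0.0199, 0.0932]
orientation: [-165.0, 90.0, -164.1]
force: [0.3, -0.4, 0.3]
opening: 0.022
```

```bash
python3 chk.py c3; python3 hh.py c3s
```

```text
t 23.27 yaw 90.9 tcp [568.46  19.93  93.2 ] F [ 0.3  -0.43  0.33] M [ 0.11 -0.11 -0.01] open 21.97348927752748
c3s [(287, np.float64(28.3)), (292, np.float64(28.4)), (297, np.float64(27.4)), (302, np.float64(27.1)), (307, np.float64(27.2)), (312, np.float64(26.9)), (317, np.float64(26.9)), (322, np.float64(27.2)), (327, np.float64(27.7)), (332, np.float64(28.0))]
```

View pics/c3.png

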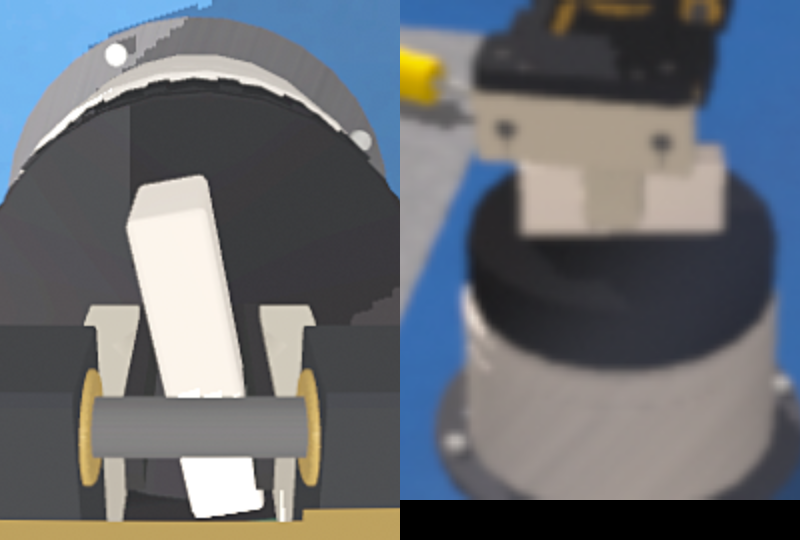

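Request:
{"api": "carry_out", "payload": {"series": [[[0, 0, 0, 4, 0, 0], [0, 0, 0, 8, 0, 0], [0, 0, 0, 12, 0, 0], [0, 0, 0, 12, 0, 0]]]}}

```text
clock: 23.88
tool_pos: [0.5685, 0.0199, 0.0933]
orientation: [-114.7, 90.0, -125.8]
force: [-0.2, 0.9, -1.1]
opening: 0.0219
```

```bash
python3 chk.py c4; python3 hh.py c4s
```

```text
t 23.88 yaw 78.9 tcp [568.47  19.93  93.27] F [-0.17  0.86 -1.12] M [ 0.04 -0.09 -0.01] open 21.875219495043027
c4s [(287, np.float64(28.3)), (292, np.float64(27.0)), (297, np.float64(26.7)), (302, np.float64(26.5)), (307, np.float64(25.4)), (312, np.float64(25.9)), (317, np.float64(26.2)), (322, np.float64(26.5)), (327, np.float64(26.6)), (332, np.float64(27.6))]
```

View pics/c4.png

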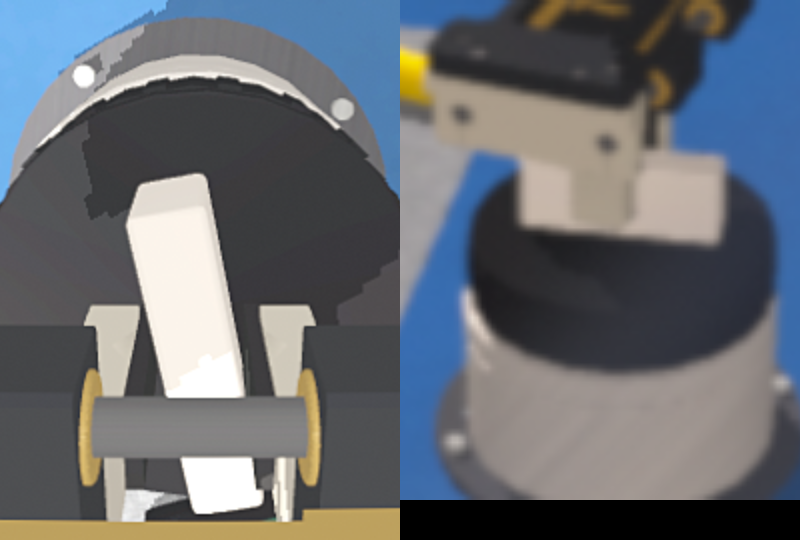

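Still turning freely and sinking (about 26.6 mm now); continue to the block.

Request:
{"api": "carry_out", "payload": {"series": [[[0, 0, 0, 3, 0, 0], [0, 0, 0, 6, 0, 0], [0, 0, 0, 8, 0, 0], [0, 0, 0, 8, 0, 0]]]}}

```text
clock: 24.48
tool_pos: [0.5691, 0.0195, 0.0936]
orientation: [-21.5, 89.9, -40.5]
force: [2.6, -4.0, -0.5]
opening: 0.0225
```

```bash
python3 chk.py c5; python3 hh.py c5s
```

```text
t 24.48 yaw 70.9 tcp [569.07  19.54  93.55] F [ 2.6  -3.95 -0.54] M [-1.66 -1.35  1.16] open 22.53633989896941
c5s [(287, np.float64(28.5)), (292, np.float64(27.2)), (297, np.float64(27.0)), (302, np.float64(26.8)), (307, np.float64(25.6)), (312, np.float64(26.3)), (317, np.float64(26.4)), (322, np.float64(26.7)), (327, np.float64(26.8)), (332, np.float64(28.2))]
```

Request:
{"api": "carry_out", "payload": {"series": [[[0, 0, 0, 3, 0, 0], [0, 0, 0, 5, 0, 0], [0, 0, 0, 5, 0, 0]]]}}

```text
clock: 24.95
tool_pos: [0.5694, 0.0195, 0.0937]
orientation: [-8.0, 89.9, -32.0]
force: [3.6, -4.8, -1.2]
opening: 0.0233
```

```bash
python3 chk.py c6; python3 hh.py c6s
```

```text
t 24.95 yaw 66.0 tcp [569.44  19.54  93.68] F [ 3.57 -4.79 -1.19] M [-1.84 -1.65  1.65] open 23.307648086949044
c6s [(287, np.float64(28.4)), (292, np.float64(27.1)), (297, np.float64(26.9)), (302, np.float64(26.8)), (307, np.float64(25.6)), (312, np.float64(26.3)), (317, np.float64(26.4)), (322, np.float64(26.7)), (327, np.float64(26.9)), (332, np.float64(28.2))]
```

View pics/c6.png

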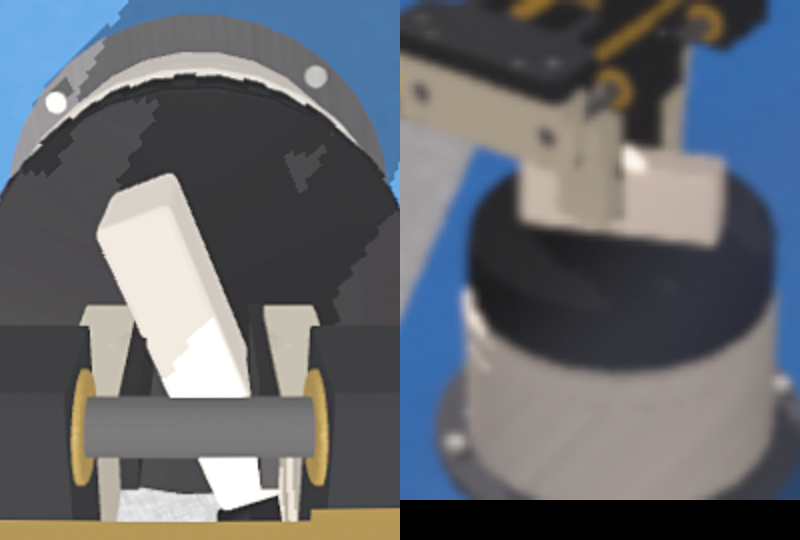

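Request:
{"api": "carry_out", "payload": {"series": [[[0, 0, 0, -5, 0, 0], [0, 0, 0, -11, 0, 0], [0, 0, 0, -16, 0, 0], [0, 0, 0, -16, 0, 0], [0, 0, 0, -16, 0, 0]]]}}

```text
clock: 25.68
tool_pos: [0.5684, 0.0201, 0.0933]
orientation: [105.3, 90.0, 97.0]
force: [-0.6, -0.8, -0.3]
opening: 0.0223
```

```bash
python3 chk.py c7; python3 hh.py c7s
```

```text
t 25.68 yaw 81.7 tcp [568.41  20.11  93.28] F [-0.62 -0.82 -0.27] M [ 0.03 -0.16 -0.01] open 22.315781986879074
c7s [(287, np.float64(28.3)), (292, np.float64(26.9)), (297, np.float64(26.7)), (302, np.float64(26.8)), (307, np.float64(25.5)), (312, np.float64(25.8)), (317, np.float64(26.5)), (322, np.float64(26.6)), (327, np.float64(26.8)), (332, np.float64(28.1))]
```

View pics/c7.png

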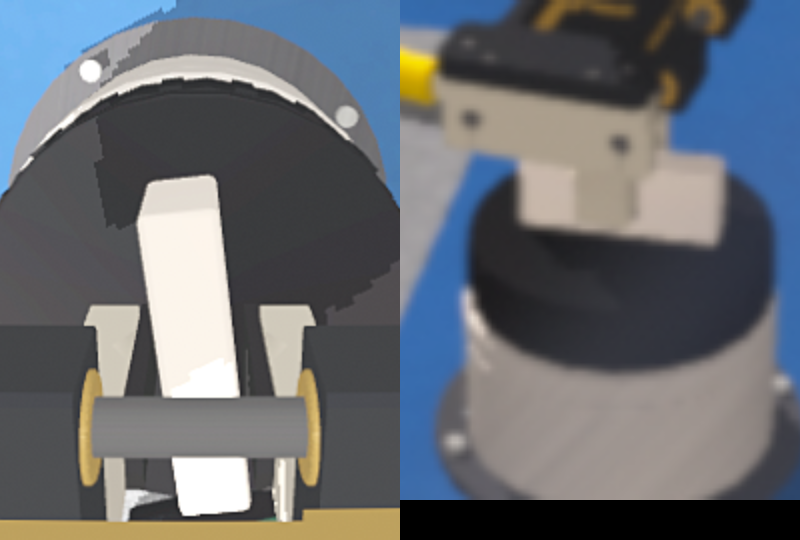

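Request:
{"api": "carry_out", "payload": {"series": [[[0, 0, 0, 0, 0, 0], [0, 0, 0, 0, 0, 0], [0, 0, 0, 0, 0, 0], [0, 0, 0, 0, 0, 0], [-15, 0, 0, 0, 0, 0], [-45, 0, 0, 0, 0, 0], [-90, 0, 0, 0, 0, 0], [-110, 0, 0, 0, 0, 0], [-110, 0, 40, 0, 0, 0], [-110, 0, 80, 0, 0, 0]]], "hand": -1}}

```text
clock: 27.02
tool_pos: [0.649, 0.0086, 0.2058]
orientation: [22.3, 89.8, 14.1]
force: [1.1, 0.1, 0.6]
opening: 0.0874
```

```bash
python3 w.py w20; python3 chk.py c8; python3 hh.py c8s; python3 v.py s20 side 180 180 400 430 2; python3 -c "
from h import *
plan([.5688,.0196,.101],136)"
```

```text
[0.56825045 0.020484   0.38597028] [ 1.62355104e+02 -3.77620971e-02  8.18282175e+01]
t 27.07 yaw 81.8 tcp [652.79   7.76 204.13] F [6.54 0.18 2.42] M [-0.04 -1.37  0.05] open 87.72701028263906
c8s [(287, np.float64(28.2)), (292, np.float64(27.0)), (297, np.float64(26.8)), (302, np.float64(26.8)), (307, np.float64(25.5)), (312, np.float64(25.7)), (317, np.float64(26.4)), (322, np.float64(26.6)), (327, np.float64(26.6)), (332, np.float64(28.1))]
  j1..6 [  18.    18.    -3.    -0.   -69.  -116.2] yawy now 81.8 -> 136 shift [ 1.024e+02 -1.000e-01 -7.980e+01] rotvec [-54.2  -0.   -0. ]
  j1..6 [  18.    18.    -3.    -0.   -69.  -116.2] yawy now 81.8 -> 316 shift [ 1.024e+02 -1.000e-01 -7.980e+01] rotvec [125.8  -0.    0. ]
  t 27.23 tcp [0.6479 0.0083 0.2034] F [-0.9  0.9  0. ] open 0.0875
```

View pics/w20.png

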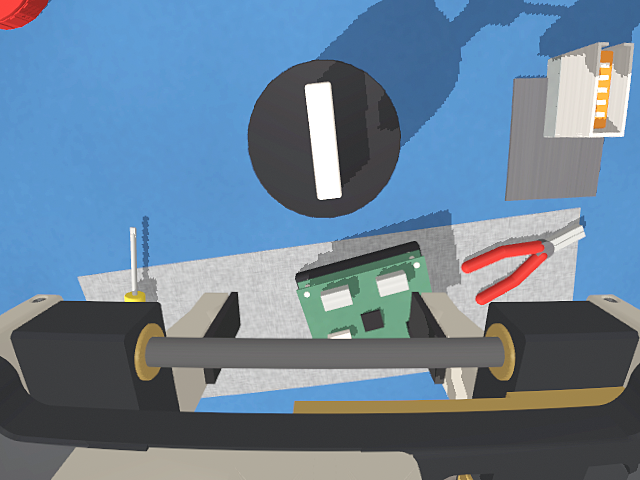

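View pics/s20.png

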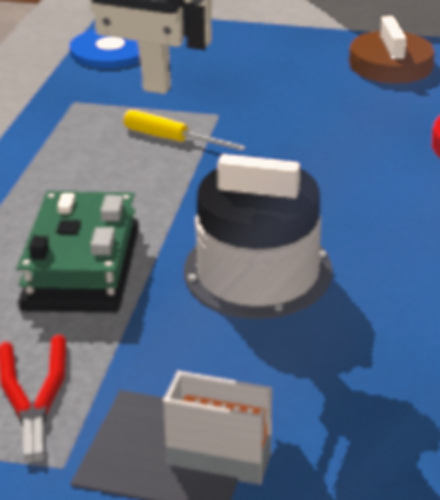

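```bash
python3 bar.py w20 290 70 360 210 .135
python3 - <<'E'
import pickle
from h import *
w=pickle.load(open('w20.pkl','rb')); s=pickle.load(open('s20.pkl','rb'))
# lid top disc size at z .103
print(onplane(w,[(248,138),(401,138),(325,59.5),(325,217.5)],.103))
c=s["color"][245:300,275:345]; cv2.imwrite("pics/s20c.png",cv2.resize(c,None,fx=10,fy=10,interpolation=cv2.INTER_CUBIC)[:,:,::-1])
print(onplane(w,[(324.5,138.5)],.103))
# predicted bar top corners in side for h=26
a=np.radians(-12+0)
E
```

```text
((33.002742767333984, 70.52603149414062), (116.7235336303711, 26.275882720947266), 83.9909896850586) [[303.8274  83.8603]
 [329.9589  81.1096]
 [342.1781 197.1918]
 [316.0466 199.9425]]
[[0.5292 0.0122 0.135 ]
 [0.53   0.03   0.135 ]
 [0.6094 0.028  0.135 ]
 [0.6086 0.0087 0.135 ]] C [0.5693 0.0197 0.135 ]
[np.float64(0.01772792575277881), np.float64(0.07940035275894963), np.float64(0.019300961717492845), np.float64(0.07954881901452111)] long axis heading 177.42227104084267
[[ 0.5570575  -0.03886539  0.103     ]
 [ 0.57429349  0.08118246  0.103     ]
 [ 0.50949488  0.02958985  0.103     ]
 [ 0.62956527  0.01240651  0.103     ]]
[[0.56633931 0.02105359 0.103     ]]
```

View pics/s20c.png

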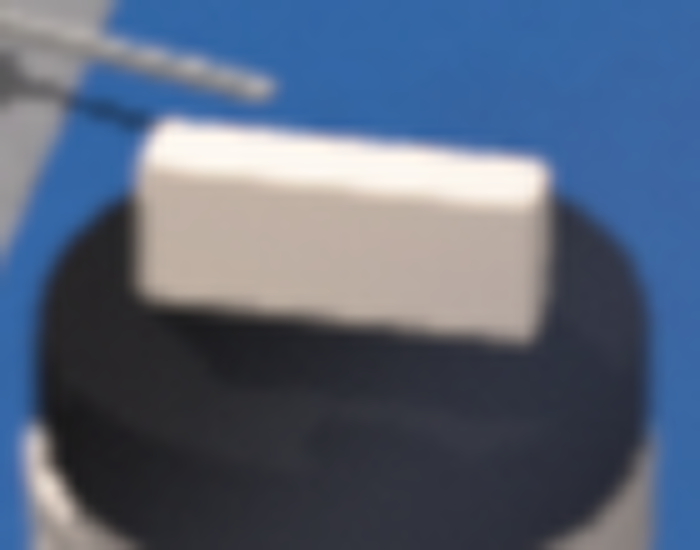

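Request:
{"api": "carry_out", "payload": {"series": [[[0, 0, 0, 0, 0, 0], [0, 0, 0, 0, 0, 0], [0, 0, 0, 0, 0, 0]]]}}

```text
clock: 27.6
tool_pos: [0.6474, 0.0087, 0.2038]
orientation: [26.4, 90.0, 18.3]
force: [-0.2, -0.7, -0.5]
opening: 0.0879
```

```bash
python3 -c "
from plant import *
print(close_job())"
```

```text
the job is handed in; nothing more can be done
None
```

The job is done and handed in at about 27.6 s; no verdict was reported.

**What I did**
- I pulled the lowest cassette out. The two above dropped onto the dispenser floor, and the cassette went flat into the canister.
- I set the black lid on the neck and turned it anticlockwise. It dropped from about 40 mm to about 31 mm above the mouth, into the thread start.
- I then turned it clockwise by roughly 58° until the posts blocked it, with about 1.6 N m on the wrist, released it and backed the arm away.

**Last checks**
- **Lid:** the bar centre is about 26.5 mm above the mouth by the side view, good to about 1 mm (home is 26 mm, limit 27.3 mm). It is within about 1 mm of the axis and looks level. That height fit was noisy: single image columns read 25.5 to 28.3 mm, so I also relied on the posts blocking the turn.
- **Cassettes:** the one in the canister lay flat when last seen, before the lid went on. The other two are still down in the dispenser.
- **Bystanders:** the board unit, pliers and screwdriver look unmoved in the pictures; I did not measure them.

**What disagreed**
- **Fingertips:** their real ends are about 20 mm behind the reported TCP. My first pinch therefore closed above the cassette without touching it, so I lowered the arm by 19 mm and gripped it on the second try.
- **Mouth position:** the wrist camera agreed to within 1 mm between pictures, and the top camera differed by about 2 mm. The side view fit for the mouth was unusable, so I went by the wrist camera.

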